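# Check bookbinder's press rollers on the stone

### The arm

A 6-joint arm with a two-finger parallel gripper is mounted at the origin on the work surface. World frame = base frame: x ahead of the robot, y to its left, z up, the work surface at z = 0. Lengths are in m, angles in rad, forces in N, time in s.
With the tool pointing down it reaches from about 0.225 to 0.875 m from the base axis. Payload 3.4 kg.
Tool frame: the origin (TCP) lies at the very end of the fingers, on their centre line; the grasp point (between the pads) lies behind it (manip.grasp_offset is the z of the grasp point in the tool frame, in m); z points along the fingers, y is the line along which they close (so a half turn about z gives the same grasp; the last joint's range is limited). The gripper opens to 85 mm and grips with 20 to 120 N. Pads are 22 mm wide; open, the fingers measure 114 mm over their backs; the gripper's body (76 mm by 85 mm) begins 54 mm behind the grasp point. The pads swing forward as they close: fully open they stand 13 mm farther back than shut.
Start: joints at [-1.235, 0.276, 1.505, -0, 1.361, -0.121], TCP at [0.254, -0.516, 0.231] pointing down, gripper open.
Joint ranges: [-2.89, 2.89], [-0.75, 2.08], [0.22, 2.7], [-1.18, 4.32], [0.11, 2.71], [-2.7, 2.7]. Speed limits (rad/s): [2.57, 2.57, 3.14, 3.14, 3.14, 3.14].

### API

Orientations are given as a unit quaternion [w, x, y, z].
In Python, from rig import manip gives the robot as it stands.
- The arm moves only by the shell command python3 -m pendant 'ROWS' [FORCE]. ROWS is JSON, a list of rows, each an object of numbers: "dx", "dy", "dz": the shift along the tool's x, y, z in m; "rx", "ry", "rz": the turn, a rotation vector about the tool's x, y, z in degrees; "hand": the finger opening in m, from 0 to 0.0854. In form: [{"dx": .., "dy": .., "dz": .., "rx": .., "ry": .., "rz": .., "hand": ..}, ...]. A call has 1 to 12 rows; each row shifts and turns the commanded pose from where the row before left it, along the tool's axes as they then stand; what a row does not reach is not made up. A row lasts 1/12 s, in which the tool goes at most 41.7 mm and 7.16 degrees, less where a joint would pass 70% of its speed; a pose out of reach is approached as far as the arm can. A call is refused whole if a number of a shift passes 0.0417 or a number of a turn 7.16, either way. A call with a gripper value outside its range is refused whole. The fingers move at their own pace and stop on an object; FORCE is the grip in N (left out, the last holds). Time passes only in rows, so rows that do not move let the fingers close. It gives the time, the measured TCP pose, the force, the opening and the grip force at its end, in the units of the state.
- manip.get_state(): the state, without advancing time (a new reading comes with each control period).
- manip.get_image(name): name is "side" or "top"; returns a dict with "frame" (384x512x3 uint8, red, green, blue), "fx", "fy", "cx", "cy" (pixels), "position" and "attitude" of the camera in the world. Camera axes: x right, y up, looking along -z (the intrinsics and any distortion apply to the point x, -y, -z); pixel columns grow to the right and rows downward; lengths in m; the calibration is good to about 2 mm. A picture is of the moment at which its call begins. There is no depth.
- manip.sign_off(): hands the job in; it is judged then, once.
The state is a dict: "clock": time; "qpos": joint angles; "qd": joint speeds; "effort": joint torques, N m; "position": TCP position; "ee_rot": TCP orientation; "contact_force": force on the tool from outside, world axes, zero at the start; "moment": the same for the moment, N m; "width": finger opening in m; "gripper_force": force on a finger pad.
Only numpy, scipy, OpenCV 4.12 (cv2) and the standard library are available. Lean on these libraries where they do the work, as an engineer would, in place of code of your own. Each camera call takes 0.05 s, during which the arm holds its last target. There are 200 camera calls.

### The job

Test both press rollers from the wooden stand: roll each one, upright and lightly pressed, in a single pass one way along the flat stone slab for at least one full turn of its drum, without rolling it back, feeling whether it runs true or makes the handle rise and fall; follow that rise and fall and never bear down hard (keep well under 25 N on the stone). Hang the roller that runs true back upright by its ears in a notch of the stand, hang the one that wobbles upright by its ears across the rims of the cardboard reject box, and let go of both. Do not tip the rollers over, and leave the other things on the bench where they are.

Things in the scene. Friction and masses are not known exactly. Their poses are not given: they have to be found in the camera images.
- slab: Marble slab fixed to the bench, 280 (x) x 170 (y) x 30 mm high; origin under its middle; top face at z = 30 mm; x is its long way, along which to roll (a full turn takes 113 mm). Hard: the contact gives only about 0.3 mm at 25 N.
- stand: Fixed wooden trough, 270 (x) x 144 (y) mm, left or right of the slab (reject box on the other side); origin under its middle. Walls at y +-61 to +-72 mm carry two pairs of flat notches 60 mm above the bench, 37 mm long in x, centred at x -72 and +72 mm; teeth beside them rise to 70 mm. A roller hangs with its crossbar along y across both walls, its origin then 30 mm above the bench.
- bay_near (a point): Middle of the stand's notch pair at its x = -72 mm, midway between the walls, at the height of the notch bottoms (60 mm).
- bay_far (a point): The same at the stand's x = +72 mm.
- reject_box: Fixed open cardboard box, 180 (x) x 144 (y) mm, origin under its middle. Its two side walls (y = +-61 to +-72 mm) are 75 mm high and have flat tops; the end walls are 50 mm high. A roller hung across the side walls has its origin 45 mm above the bench, its crossbar along y.
- roller_1: Hand press roller: wooden grip block, steel crossbar, two cheeks, dark steel drum between them. Origin: middle of the axle; y along axle and crossbar, z up, x the rolling direction. Crossbar z 30 to 38 mm, 30 mm wide in x, 150 mm long in y: its ends are the ears it hangs by. Cheeks 18 mm wide in x, out to y +-53.5 mm, down to z -8 mm. 0.3 to 0.6 kg. Starts upright in a notch pair of the stand.
- roller_2: Look-alike of roller_1: same sizes, origin and axes, in the stand's other notch pair at the start. One of the two rollers runs true, the other wobbles; which is not told and shows only in rolling.
- grip_1 (a point): Middle of roller_1's wooden grip block, 63 mm above its axle. The block is 24 mm thick in the roller's x, 60 mm wide in y, 50 mm high (z 38 to 88 mm from the roller's origin).
- grip_2 (a point): Middle of roller_2's wooden grip block, 63 mm above its axle. The block is 24 mm thick in the roller's x, 60 mm wide in y, 50 mm high (z 38 to 88 mm from the roller's origin).
- drum_1 (a joint): Turn of roller_1's drum about its y, rad, no stops; starts in -0.5 to 0.5; positive when rolling towards its own +x. Drum 36 mm across, 92 mm long: a full turn is 113 mm of travel. The axle of a true roller stays 18 mm above the slab; the faulty drum sits 2 mm off its axle, which rises and sinks 4 mm in all over a turn. Stiff bearing: takes 0.6 N at the rim to turn.
- drum_2 (a joint): Turn of roller_2's drum about its y, rad, no stops; starts in -0.5 to 0.5; positive when rolling towards its own +x. Drum 36 mm across, 92 mm long: a full turn is 113 mm of travel. The axle of a true roller stays 18 mm above the slab; the faulty drum sits 2 mm off its axle, which rises and sinks 4 mm in all over a turn. Stiff bearing: takes 0.6 N at the rim to turn.
- paste_jar: Glass paste jar with white cap, 60 mm wide, 75 mm high, bystander; origin under its middle.
- ink_tin: Flat round dark tin, 52 mm wide, 32 mm high, bystander; origin under its middle.
- bone_folder: Flat white strip 150 x 22 x 6 mm, bystander; origin under its middle.
- book: Bound book 120 x 170 x 34 mm, lying, bystander; origin under its middle.
- weight: Turned brass press weight, 50 mm wide, 72 mm high, bystander; origin under its middle.
Mind the look-alikes: they are no part of the job. Leave any red look-alike of the roller_2 alone.

How it is judged:
On the way, in this order (a step that is already met when the one before it is completed fails the run):
1. one of the rollers, pressed on the slab, has turned about once round ((((value of joint drum_1 above 5.2 rad or value of joint drum_1 below -5.2 rad) and contact force between roller_1 and slab above 0.5 N) or ((value of joint drum_2 above 5.2 rad or value of joint drum_2 below -5.2 rad) and contact force between roller_2 and slab above 0.5 N))), for 0.02 s.
2. the other has too, pressed on the slab, and neither has been rolled back ((value of joint drum_1 above 5.2 rad or value of joint drum_1 below -5.2 rad) and (value of joint drum_2 above 5.2 rad or value of joint drum_2 below -5.2 rad) and contact force between any of roller_1, roller_2 and slab above 0.5 N), for 0.02 s.
At the end, for the whole second after the job is handed in: The roller that runs true hangs upright and still in a notch pair of the stand (within 13 mm of its middle); the one that wobbles hangs upright and still across the side walls of the reject box (within 75 mm along, 15 mm across); both seated within 4 mm (((distance between drum_1_c0 and roller_1 below 0.001 m and (horizontal distance between roller_1 and bay_near below 0.013 m or horizontal distance between roller_1 and bay_far below 0.013 m) and z of roller_1 in the frame of stand between 0.026 and 0.034 m) or (distance between drum_1_c0 and roller_1 above 0.001 m and x of roller_1 in the frame of reject_box between -0.075 and 0.075 m and y of roller_1 in the frame of reject_box between -0.015 and 0.015 m and z of roller_1 in the frame of reject_box between 0.041 and 0.049 m)) and angle between each of roller_1, roller_2's own z axis and vertical below 0.1 rad and linear speed of each of roller_1, roller_2 below 0.02 m/s and ((distance between drum_2_c0 and roller_2 below 0.001 m and (horizontal distance between roller_2 and bay_near below 0.013 m or horizontal distance between roller_2 and bay_far below 0.013 m) and z of roller_2 in the frame of stand between 0.026 and 0.034 m) or (distance between drum_2_c0 and roller_2 above 0.001 m and x of roller_2 in the frame of reject_box between -0.075 and 0.075 m and y of roller_2 in the frame of reject_box between -0.015 and 0.015 m and z of roller_2 in the frame of reject_box between 0.041 and 0.049 m))); the robot touches nothing.
It fails at once if a roller bears on the slab with over 25 N (contact force between any of roller_1, roller_2 and slab above 25 N).
It fails at once if a roller tips over (angle between any of roller_1, roller_2's own z axis and vertical above 0.6 rad).
It fails at once if another thing on the bench is moved by more than 30 mm (distance of any of paste_jar, ink_tin, bone_folder, book, weight from where it was at the start of the episode above 0.03 m).
It also fails if it takes over 72 s, if anything falls off the work surface, if the arm or the gripper's body presses on something with over 40 N, if the wrist force passes 120 N, or if a joint passes its speed limit or range.

## Working session

There is one attempt and no reset: what is moved stays moved. The work goes in short steps, Python scripts to look and compute and a shell command to move; the robot and the scene stay as the last step left them, time stands still between calls to the robot, and variables do not carry over. Pictures are saved under pics/ and viewed, at most 10 in all, crops included, and the job is handed in when it is done.

```bash
mkdir -p pics; ls
python3 - <<'E'
from rig import manip
import cv2
print(manip.get_state(), manip.grasp_offset)
for n in("top","side"):
    i=manip.get_image(n); cv2.imwrite(f"pics/{n}0.png",i["frame"][:,:,::-1]); print({k:v for k,v in i.items() if k!="frame"})
E
```

```text
pics
{'clock': 0.0, 'qpos': array([-1.23503025e+00,  2.76582522e-01,  1.50612904e+00,  2.22224084e-05,
        1.36072082e+00, -1.21005028e-01]), 'qd': array([-0.00102338, -0.00023021,  0.0005934 ,  0.00062553, -0.00133564,
       -0.00163759]), 'effort': array([-4.48388055e-04, -4.16773224e+01, -2.45808095e+01, -3.37391984e-04,
        1.11706104e-02,  8.50189508e-06]), 'position': array([ 0.25342757, -0.51554363,  0.23044847]), 'ee_rot': array([-9.15729852e-04,  9.74033299e-01,  2.26402929e-01, -8.77835096e-05]), 'contact_force': array([5.35936296e-01, 4.14271374e-05, 4.29922548e-01]), 'moment': array([-0.03937284, -0.02240151, -0.02756004]), 'gripper_force': 0.0, 'width': 0.08534596799183045} -0.0187
{'fx': 367.46543282116204, 'fy': 367.46543282116204, 'cx': 253.01161110863188, 'cy': 193.45864400159897, 'position': array([ 0.33581712, -0.07194177,  1.43070832]), 'attitude': array([-0.70292949, -0.03349769,  0.04765001,  0.70887059])}
{'fx': 456.9174331941187, 'fy': 456.9174331941187, 'cx': 251.09766997570486, 'cy': 185.9925944942679, 'position': array([0.25709385, 0.8213296 , 1.24323732]), 'attitude': array([-0.14700729, -0.04319428,  0.33243757,  0.93059571])}
```

View pics/top0.png

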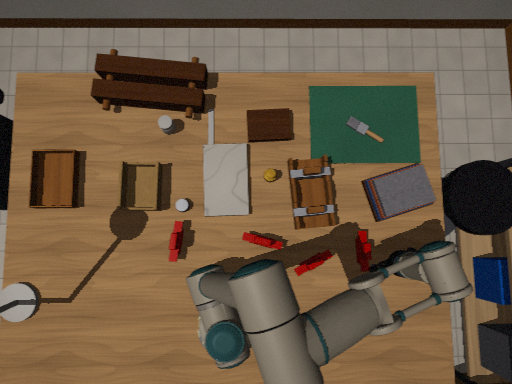

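View pics/side0.png

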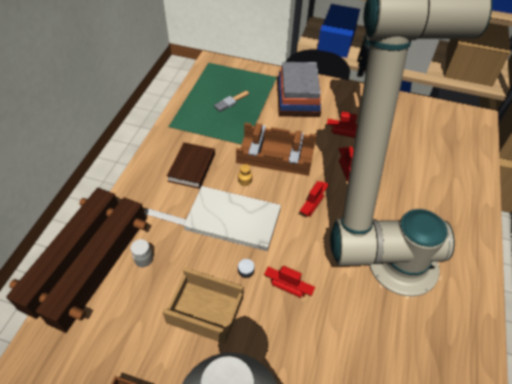

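The top view shows the slab at about (226,180), the stand with two grey crossbars at (310,172) and (314,211), and the cardboard box at (141,186). The red look-alikes lie to the south. I'll measure these now.

```bash
cat > h.py <<'E'
from rig import manip
import cv2, numpy as np
from scipy.spatial.transform import Rotation as R
def rot(q): return R.from_quat(q,scalar_first=True).as_matrix()
def ray(i,u,v):
    d=rot(i["attitude"])@np.array([(u-i["cx"])/i["fx"],-(v-i["cy"])/i["fy"],-1]); return np.array(i["position"]),d
def plane(i,u,v,z):
    p,d=ray(i,u,v); return p+d*(z-p[2])/d[2]
def proj(i,P):
    c=rot(i["attitude"]).T@(np.array(P)-i["position"]); return i["cx"]+i["fx"]*c[0]/-c[2], i["cy"]-i["fy"]*c[1]/-c[2]
def rects(i,mask,z,amin=30):
    n,l,s,c=cv2.connectedComponentsWithStats(mask.astype(np.uint8))
    for k in range(1,n):
        if s[k,4]<amin: continue
        ys,xs=np.where(l==k); P=np.array([plane(i,u,v,z)[:2] for u,v in zip(xs,ys)])*1000
        (cx,cy),(w,h),a=cv2.minAreaRect(P.astype(np.float32))
        print(f"px {c[k].round(1)} area {s[k,4]} mid {cx:.1f},{cy:.1f} mean {P.mean(0).round(1)} size {w:.0f}x{h:.0f} ang {a:.1f}")
E
python3 - <<'E'
from h import *
i=manip.get_image("top"); f=i["frame"]; 
hsv=cv2.cvtColor(f,cv2.COLOR_RGB2HSV)
m=np.zeros(f.shape[:2],bool); m[135:225,195:255]=1
print("slab"); rects(i,m&(hsv[...,1]<40)&(hsv[...,2]>140),.03)
m=np.zeros(f.shape[:2],bool); m[150:235,280:345]=1
print("bars"); rects(i,m&(hsv[...,1]<60)&(hsv[...,2]>80),.068,15)
print("stand"); rects(i,m&(hsv[...,0]<13)&(hsv[...,1]>110)&(hsv[...,2]<150),.065)
a=cv2.resize(f[140:240,270:350],None,fx=5,fy=5,interpolation=cv2.INTER_CUBIC)
b=cv2.resize(f[140:240,110:180],None,fx=5,fy=5,interpolation=cv2.INTER_CUBIC)
cv2.imwrite("pics/crop.png",np.hstack([a,b])[:,:,::-1])
E
```

```text
slab
px [225.  178.8] area 3062 mid 573.1,6.2 mean [555.5   6.6] size 313x164 ang 1.4
bars
px [307.6 172.6] area 178 mid 572.9,-315.2 mean [ 570.4 -306.6] size 29x153 ang 4.6
px [311.  210.7] area 185 mid 428.6,-324.1 mean [ 426.6 -315.4] size 30x152 ang 5.2
stand
px [298.2 188.5] area 39 mid 518.4,-272.7 mean [ 510.6 -270.2] size 22x64 ang 89.6
```

View pics/crop.png

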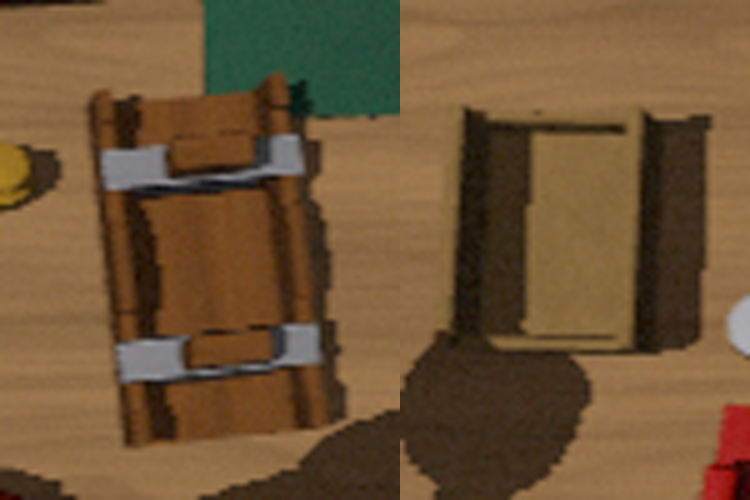

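The far bar is at (573,-315) mm and the near bar at (429,-324) mm. They are 144.6 mm apart, which fits the given 144 mm. Next I'll measure the slab, grips, box and weight.

Run:
```python
from h import *
i=manip.get_image("top"); s=manip.get_image("side"); f=i["frame"]; hsv=cv2.cvtColor(f,cv2.COLOR_RGB2HSV)
m=np.zeros(f.shape[:2],bool); m[135:225,195:255]=1
k=(m&(hsv[...,1]<40)&(hsv[...,2]>140)).astype(np.uint8); k=cv2.morphologyEx(k,cv2.MORPH_OPEN,np.ones((15,15)))
print("slab");rects(i,k,.03)
print("grips",*[ (plane(i,270+u/5,140+v/5,.118)*1000).round(1) for u,v in((212,155),(235,348))])
c=lambda u,v:(110+(u-400)/5,140+v/5)
print("box rims", *[(plane(i,*c(u,v),.075)*1000).round(1)[:2] for u,v in((463,107),(445,335),(645,110),(632,350))])
m[:]=0; m[160:190,258:285]=1
print("weight");rects(i,m&(hsv[...,0]>18)&(hsv[...,0]<32)&(hsv[...,1]>140),.06,10)
m[:]=0; m[110:220,150:200]=1
print("jars");rects(i,m&(hsv[...,1]<40)&(hsv[...,2]>120),.06,10)
b=cv2.resize(s["frame"][260:340,155:255],None,fx=8,fy=7.5,interpolation=cv2.INTER_CUBIC)
cv2.imwrite("pics/box.png",b[:,:,::-1])
```

```text
slab
px [224.8 178.5] area 2916 mid 555.3,6.2 mean [556.7   7.2] size 274x162 ang 0.3
grips [ 567.7 -315.6  118. ] [ 427.1 -328.2  118. ]
box rims [615.9 385. ] [445.6 392.9] [612.8 250. ] [433.5 256. ]
weight
px [269.7 174.5] area 127 mid 563.6,-165.1 mean [ 565.4 -163.9] size 45x46 ang 89.7
jars
px [164.7 121.5] area 137 mid 771.3,235.7 mean [773.1 234.9] size 50x47 ang 89.8
px [181.4 204.7] area 122 mid 454.3,166.9 mean [453.7 167.4] size 42x41 ang 0.6
```

View pics/box.png

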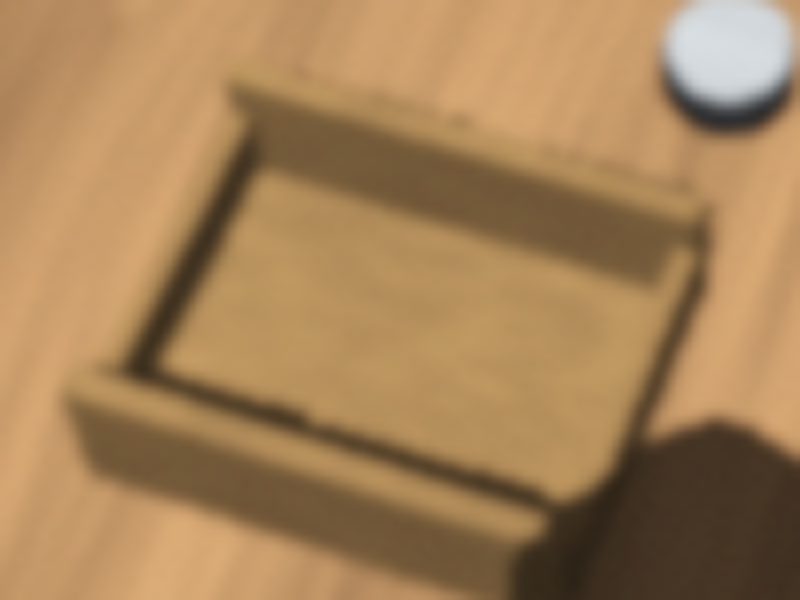

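Run:
```python
from h import *
s=manip.get_image("side"); i=manip.get_image("top")
P=lambda u,v,z=.075:(plane(s,155+u/8,260+v/7.5,z)*1000).round(1)[:2]
print("-y rim outer",P(232,75),P(705,203)," inner",P(232,95),P(690,220)); print("+y rim outer L",P(65,392)," inner L,R",P(85,370),P(555,515))
# slab corners, side
hs=cv2.cvtColor(s["frame"],cv2.COLOR_RGB2HSV); m=np.zeros(hs.shape[:2],bool); m[185:252,180:285]=1
k=(m&(hs[...,1]<50)&(hs[...,2]>150)).astype(np.uint8); k=cv2.morphologyEx(k,cv2.MORPH_OPEN,np.ones((13,13))); rects(s,k,.03)
hs=cv2.cvtColor(s["frame"],cv2.COLOR_RGB2HSV); m[:]=0; m[125:165,240:315]=1
print("bars side"); rects(s,m&(hs[...,1]<60)&(hs[...,2]>110),.068,8)
```

```text
-y rim outer [614.  264.1] [436.6 262.2]  inner [610.6 272. ] [439.4 270.4]
+y rim outer L [617.4 399.1]  inner L,R [614.5 389.4] [446.  390.9]
px [233.1 216.6] area 3703 mid 555.6,9.7 mean [553.3  12.3] size 279x176 ang 1.6
bars side
px [263.  128.2] area 20 mid 568.4,-372.9 mean [ 568.8 -374.3] size 7x37 ang 16.6
px [301.2 138.7] area 15 mid 421.5,-367.2 mean [ 421.4 -366. ] size 5x47 ang 7.0
px [253.8 148.7] area 104 mid 570.3,-264.4 mean [ 569.8 -263.5] size 32x60 ang 5.4
px [293.9 156.2] area 116 mid 425.6,-275.5 mean [ 425.2 -273.7] size 33x63 ang 7.0
```

```bash
python3 -m pendant '[{"rz":-7,"dz":-0.02},{"rz":-7,"dz":-0.02},{"rz":-7},{"rz":-7},{"rz":-7},{"rz":-7},{"rz":-7},{"rz":-7},{"rz":-7},{"rz":-5.3}]' 40
```

```text
invalid input
```

```bash
python3 -m pendant '[{"dx":0,"dy":0,"dz":0,"rx":0,"ry":0,"rz":-7,"hand":0.085}]' 40; python3 -m pendant '[{"rz":-7,"hand":0.085}]'
```

```text
clock: 0.43
position: [0.2536, -0.516, 0.2312]
ee_rot: [-0.0, 0.958, 0.286, 0.0]
contact_force: [-0.2, -0.4, 0.1]
width: 0.0849
gripper_force: 0.0invalid input
```

```bash
python3 -m pendant '[{"dx":0,"dy":0,"dz":0,"rx":0,"ry":0,"rz":-7,"hand":0.085},{"dx":0,"dy":0,"dz":0,"rx":0,"ry":0,"rz":-7,"hand":0.085},{"dx":0,"dy":0,"dz":0,"rx":0,"ry":0,"rz":-7,"hand":0.085},{"dx":0,"dy":0,"dz":0,"rx":0,"ry":0,"rz":-7,"hand":0.085},{"dx":0,"dy":0,"dz":0,"rx":0,"ry":0,"rz":-7,"hand":0.085},{"dx":0,"dy":0,"dz":0,"rx":0,"ry":0,"rz":-7,"hand":0.085},{"dx":0,"dy":0,"dz":0,"rx":0,"ry":0,"rz":-7,"hand":0.085},{"dx":0,"dy":0,"dz":0,"rx":0,"ry":0,"rz":-7,"hand":0.085},{"dx":0,"dy":0,"dz":0,"rx":0,"ry":0,"rz":-5.3,"hand":0.085}]'
python3 -m pendant '[{"dx":0.0253,"dy":0.0268,"dz":0,"rx":0,"ry":0,"rz":0,"hand":0.085},{"dx":0.0253,"dy":0.0268,"dz":0,"rx":0,"ry":0,"rz":0,"hand":0.085},{"dx":0.0253,"dy":0.0268,"dz":0,"rx":0,"ry":0,"rz":0,"hand":0.085},{"dx":0.0253,"dy":0.0268,"dz":0,"rx":0,"ry":0,"rz":0,"hand":0.085},{"dx":0.0253,"dy":0.0268,"dz":0,"rx":0,"ry":0,"rz":0,"hand":0.085},{"dx":0.0253,"dy":0.0268,"dz":0,"rx":0,"ry":0,"rz":0,"hand":0.085},{"dx":0.0253,"dy":0.0268,"dz":0,"rx":0,"ry":0,"rz":0,"hand":0.085},{"dx":0,"dy":0,"dz":0,"rx":0,"ry":0,"rz":0,"hand":0.085}]'
python3 - <<'E'
from h import *
s=manip.get_image("side");i=manip.get_image("top"); p=manip.get_state()["position"]
for n,c in(("t",i),("s",s)): print(n,proj(c,p),proj(c,(.427,-.325,.118)))
a=cv2.resize(i["frame"][130:250,250:370],None,fx=3.3,fy=4,interpolation=cv2.INTER_CUBIC)
b=cv2.resize(s["frame"][80:180,220:340],None,fx=3.3,fy=4.8,interpolation=cv2.INTER_CUBIC)
cv2.imwrite("pics/hov.png",np.hstack([a,b])[:,:,::-1])
E
```

```text
clock: 1.18
position: [0.2536, -0.516, 0.2313]
ee_rot: [0.0, 0.677, 0.736, 0.0]
contact_force: [-0.4, 0.2, -0.5]
width: 0.0852
gripper_force: 0.0
clock: 1.85
position: [0.4306, -0.3197, 0.2315]
ee_rot: [0.0, 0.677, 0.736, 0.002]
contact_force: [-0.1, -0.9, 0.1]
width: 0.0853
gripper_force: 0.0
t (np.float64(322.30817868986503), np.float64(207.02030043875132)) (np.float64(316.1025405645578), np.float64(209.6366911317834))
s (np.float64(301.4280606962591), np.float64(111.68236134523895)) (np.float64(298.33032663538313), np.float64(136.0730716195134))
```

View pics/hov.png

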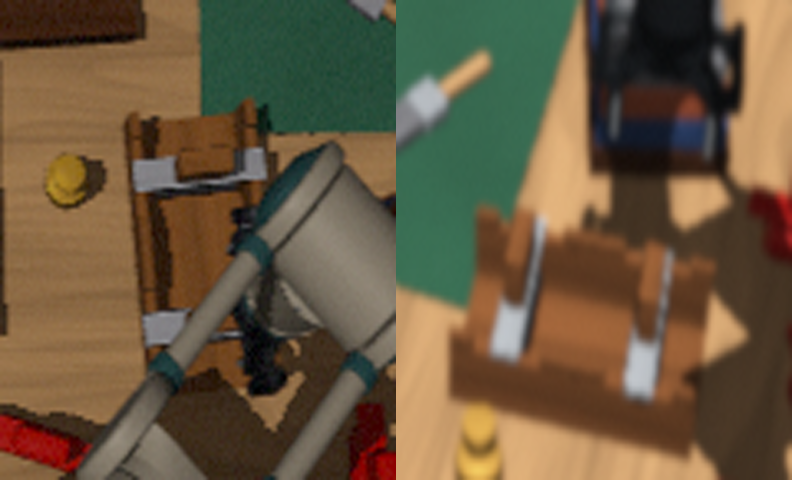

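The near grip top is at about (298,134) in the side view, and (298,136) was predicted, so my estimate holds. I'll descend and grip lightly.

```bash
python3 -m pendant '[{"dx":-0.005,"dy":-0.004,"dz":0.03,"rx":0,"ry":0,"rz":0,"hand":0.085},{"dx":0,"dy":0,"dz":0.03,"rx":0,"ry":0,"rz":0,"hand":0.085},{"dx":0,"dy":0,"dz":0.03,"rx":0,"ry":0,"rz":0,"hand":0.085},{"dx":0,"dy":0,"dz":0.03,"rx":0,"ry":0,"rz":0,"hand":0.085},{"dx":0,"dy":0,"dz":0.024,"rx":0,"ry":0,"rz":0,"hand":0.085},{"dx":0,"dy":0,"dz":0.01,"rx":0,"ry":0,"rz":0,"hand":0.085},{"dx":0,"dy":0,"dz":0,"rx":0,"ry":0,"rz":0,"hand":0.085}]'
python3 -m pendant '[{"dx":0,"dy":0,"dz":0,"rx":0,"ry":0,"rz":0,"hand":0.0},{"dx":0,"dy":0,"dz":0,"rx":0,"ry":0,"rz":0,"hand":0.0},{"dx":0,"dy":0,"dz":0,"rx":0,"ry":0,"rz":0,"hand":0.0},{"dx":0,"dy":0,"dz":0,"rx":0,"ry":0,"rz":0,"hand":0.0},{"dx":0,"dy":0,"dz":0,"rx":0,"ry":0,"rz":0,"hand":0.0},{"dx":0,"dy":0,"dz":0,"rx":0,"ry":0,"rz":0,"hand":0.0},{"dx":0,"dy":0,"dz":0,"rx":0,"ry":0,"rz":0,"hand":0.0},{"dx":0,"dy":0,"dz":0,"rx":0,"ry":0,"rz":0,"hand":0.0}]' 40
```

```text
clock: 2.53
position: [0.4211, -0.33, 0.075]
ee_rot: [-0.003, 0.68, 0.734, -0.0]
contact_force: [0.4, -0.2, 0.3]
width: 0.0848
gripper_force: 0.0
clock: 3.2
position: [0.4253, -0.3313, 0.079]
ee_rot: [0.003, 0.679, 0.734, 0.0]
contact_force: [3.1, 0.2, 6.2]
width: 0.0233
gripper_force: 43.3
```

```bash
python3 -m pendant '[{"dx":0,"dy":0,"dz":-0.01,"rx":0,"ry":0,"rz":0,"hand":0.0},{"dx":0,"dy":0,"dz":-0.02,"rx":0,"ry":0,"rz":0,"hand":0.0},{"dx":0,"dy":0,"dz":-0.025,"rx":0,"ry":0,"rz":0,"hand":0.0},{"dx":0,"dy":0,"dz":-0.025,"rx":0,"ry":0,"rz":0,"hand":0.0},{"dx":0,"dy":0,"dz":-0.02,"rx":0,"ry":0,"rz":0,"hand":0.0},{"dx":0,"dy":0,"dz":0,"rx":0,"ry":0,"rz":0,"hand":0.0},{"dx":0,"dy":0,"dz":0,"rx":0,"ry":0,"rz":0,"hand":0.0},{"dx":0,"dy":0,"dz":0,"rx":0,"ry":0,"rz":0,"hand":0.0}]' 60
python3 -m pendant '[{"dx":0.02,"dy":0.005,"dz":0,"rx":0,"ry":0,"rz":0,"hand":0.0},{"dx":0.036,"dy":0.01,"dz":0,"rx":0,"ry":0,"rz":0,"hand":0.0},{"dx":0.037,"dy":0.01,"dz":0,"rx":0,"ry":0,"rz":0,"hand":0.0},{"dx":0.037,"dy":0.01,"dz":0,"rx":0,"ry":0,"rz":0,"hand":0.0},{"dx":0.037,"dy":0.01,"dz":0,"rx":0,"ry":0,"rz":0,"hand":0.0},{"dx":0.037,"dy":0.01,"dz":0,"rx":0,"ry":0,"rz":0,"hand":0.0},{"dx":0.037,"dy":0.01,"dz":0,"rx":0,"ry":0,"rz":0,"hand":0.0},{"dx":0.037,"dy":0.01,"dz":0,"rx":0,"ry":0,"rz":0,"hand":0.0},{"dx":0.034,"dy":0.01,"dz":0,"rx":0,"ry":0,"rz":0,"hand":0.0},{"dx":0.02,"dy":0.005,"dz":0,"rx":0,"ry":0,"rz":4.3,"hand":0.0},{"dx":0,"dy":0,"dz":0,"rx":0,"ry":0,"rz":0,"hand":0.0},{"dx":0,"dy":0,"dz":0,"rx":0,"ry":0,"rz":0,"hand":0.0}]'
python3 - <<'E'
from h import *
s=manip.get_image("side"); st=manip.get_state(); p=st["position"];print(p,st["contact_force"])
cv2.imwrite("pics/s1.png",cv2.resize(s["frame"][60:280,140:360],None,fx=2.7,fy=2.7)[:,:,::-1])
E
```

```text
clock: 3.87
position: [0.4218, -0.3289, 0.1755]
ee_rot: [-0.002, 0.679, 0.734, -0.0]
contact_force: [-0.6, 0.5, -5.6]
width: 0.0232
gripper_force: 59.9
clock: 4.87
position: [0.4854, 0.0089, 0.1752]
ee_rot: [-0.002, 0.705, 0.709, -0.002]
contact_force: [0.2, -0.5, -6.1]
width: 0.0237
gripper_force: 59.7
[0.48557757 0.00792073 0.17549605] [-0.81043205 -0.23655822 -5.23165854]
```

View pics/s1.png

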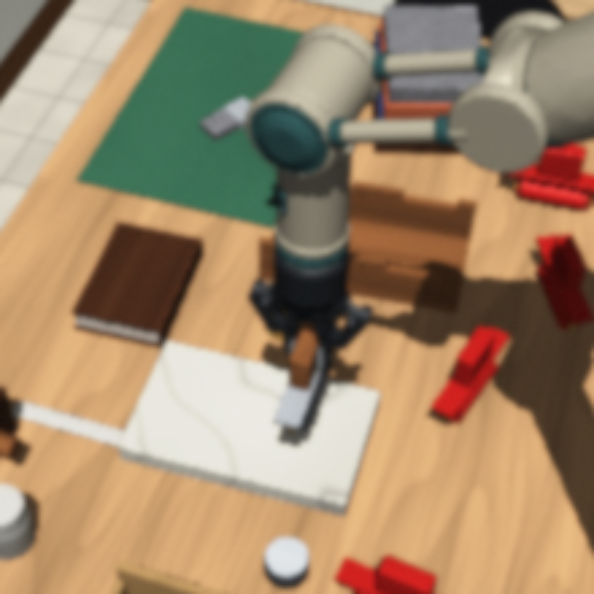

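The picture shows the roller upright over the slab, held square. It weighs about 5.5 N. I'll lower it towards contact.

```bash
python3 -m pendant '[{"dx":0,"dy":0,"dz":0.02,"rx":0,"ry":0,"rz":0,"hand":0.0},{"dx":0,"dy":0,"dz":0.025,"rx":0,"ry":0,"rz":0,"hand":0.0},{"dx":0,"dy":0,"dz":0.015,"rx":0,"ry":0,"rz":0,"hand":0.0},{"dx":0,"dy":0,"dz":0.01,"rx":0,"ry":0,"rz":0,"hand":0.0},{"dx":0,"dy":0,"dz":0,"rx":0,"ry":0,"rz":0,"hand":0.0},{"dx":0,"dy":0,"dz":0,"rx":0,"ry":0,"rz":0,"hand":0.0}]' 40
python3 -m pendant '[{"dx":0,"dy":0,"dz":0.002,"rx":0,"ry":0,"rz":0,"hand":0.0},{"dx":0,"dy":0,"dz":0,"rx":0,"ry":0,"rz":0,"hand":0.0}]'
```

```text
clock: 5.42
position: [0.4862, 0.0067, 0.1064]
ee_rot: [-0.001, 0.707, 0.708, -0.001]
contact_force: [-0.5, -0.8, -4.0]
width: 0.0232
gripper_force: 59.6
clock: 5.58
position: [0.4876, 0.0072, 0.1058]
ee_rot: [0.001, 0.706, 0.708, 0.0]
contact_force: [-0.6, -0.4, -4.4]
width: 0.0231
gripper_force: 59.7
```

```bash
for k in 1; do python3 -m pendant '[{"dx":0,"dy":0,"dz":0.0015,"rx":0,"ry":0,"rz":0,"hand":0.0},{"dx":0,"dy":0,"dz":0,"rx":0,"ry":0,"rz":0,"hand":0.0}]'; done
```

```text
clock: 5.75
position: [0.4873, 0.0077, 0.1042]
ee_rot: [0.0, 0.706, 0.708, 0.0]
contact_force: [0.3, -0.5, -5.0]
width: 0.0235
gripper_force: 59.7
```

```bash
python3 -m pendant '[{"dx":0,"dy":0,"dz":0.002,"rx":0,"ry":0,"rz":0,"hand":0.0},{"dx":0,"dy":0,"dz":0,"rx":0,"ry":0,"rz":0,"hand":0.0}]'|grep -E "pos|cont";python3 -m pendant '[{"dx":0,"dy":0,"dz":0.001,"rx":0,"ry":0,"rz":0,"hand":0.0},{"dx":0,"dy":0,"dz":0,"rx":0,"ry":0,"rz":0,"hand":0.0}]'|grep -E "pos|cont"
```

```text
position: [0.487, 0.0079, 0.1018]
contact_force: [-0.8, 0.5, -5.5]
position: [0.487, 0.0079, 0.1007]
contact_force: [0.4, 0.1, -5.5]
```

```bash
python3 -m pendant '[{"dx":0,"dy":0,"dz":0.001,"rx":0,"ry":0,"rz":0,"hand":0.0},{"dx":0,"dy":0,"dz":0,"rx":0,"ry":0,"rz":0,"hand":0.0}]'|grep -E "pos|cont"
```

```text
position: [0.487, 0.0079, 0.0997]
contact_force: [-0.2, 0.2, -5.3]
```

```bash
python3 -m pendant '[{"dx":0,"dy":0,"dz":0.001,"rx":0,"ry":0,"rz":0,"hand":0.0},{"dx":0,"dy":0,"dz":0,"rx":0,"ry":0,"rz":0,"hand":0.0}]'|grep -E "pos|cont"
```

```text
position: [0.487, 0.0078, 0.0986]
contact_force: [0.1, 0.1, -5.4]
```

```bash
python3 -m pendant '[{"dx":0,"dy":0,"dz":0.001,"rx":0,"ry":0,"rz":0,"hand":0.0},{"dx":0,"dy":0,"dz":0,"rx":0,"ry":0,"rz":0,"hand":0.0}]'|grep -E "pos|cont"
```

```text
position: [0.487, 0.0078, 0.0976]
contact_force: [0.3, -0.9, -5.8]
```

```bash
python3 -m pendant '[{"dx":0,"dy":0,"dz":0.0005,"rx":0,"ry":0,"rz":0,"hand":0.0},{"dx":0,"dy":0,"dz":0,"rx":0,"ry":0,"rz":0,"hand":0.0}]'|grep -E "pos|cont"
```

```text
position: [0.4871, 0.0078, 0.0972]
contact_force: [0.2, -1.2, -5.1]
```

```bash
python3 -m pendant '[{"dx":0,"dy":0,"dz":0.0005,"rx":0,"ry":0,"rz":0,"hand":0.0},{"dx":0,"dy":0,"dz":0,"rx":0,"ry":0,"rz":0,"hand":0.0}]'|grep -E "pos|cont"
```

```text
position: [0.4871, 0.0078, 0.0967]
contact_force: [0.1, -0.2, -5.1]
```

```bash
python3 -m pendant '[{"dx":0,"dy":0,"dz":0.0005,"rx":0,"ry":0,"rz":0,"hand":0.0},{"dx":0,"dy":0,"dz":0,"rx":0,"ry":0,"rz":0,"hand":0.0}]'|grep -E "pos|cont"
```

```text
position: [0.487, 0.0078, 0.0962]
contact_force: [-0.1, 0.1, -6.0]
```

```bash
python3 -m pendant '[{"dx":0,"dy":0,"dz":0.0005,"rx":0,"ry":0,"rz":0,"hand":0.0},{"dx":0,"dy":0,"dz":0,"rx":0,"ry":0,"rz":0,"hand":0.0}]'|grep -E "pos|cont"
```

```text
position: [0.4871, 0.0078, 0.0957]
contact_force: [-0.3, -0.4, -5.4]
```

```bash
python3 -m pendant '[{"dx":0,"dy":0,"dz":0.0005,"rx":0,"ry":0,"rz":0,"hand":0.0},{"dx":0,"dy":0,"dz":0,"rx":0,"ry":0,"rz":0,"hand":0.0}]'|grep -E "pos|cont"
```

```text
position: [0.487, 0.0078, 0.0952]
contact_force: [-0.5, 0.1, -4.6]
```

```bash
python3 -m pendant '[{"dx":0,"dy":0,"dz":0.0005,"rx":0,"ry":0,"rz":0,"hand":0.0},{"dx":0,"dy":0,"dz":0,"rx":0,"ry":0,"rz":0,"hand":0.0}]'|grep -E "pos|cont"
```

```text
position: [0.4872, 0.0078, 0.0951]
contact_force: [0.1, 1.3, -2.4]
```

```bash
python3 -m pendant '[{"dx":0,"dy":0,"dz":0.0004,"rx":0,"ry":0,"rz":0,"hand":0.0},{"dx":0,"dy":0,"dz":0,"rx":0,"ry":0,"rz":0,"hand":0.0}]'|grep -E "pos|cont"
```

```text
position: [0.4876, 0.0079, 0.095]
contact_force: [-1.4, 1.4, 1.9]
```

```bash
python3 -m pendant '[{"dx":0,"dy":0.0025,"dz":0,"rx":0,"ry":0,"rz":0,"hand":0.0},{"dx":0,"dy":0.0025,"dz":0,"rx":0,"ry":0,"rz":0,"hand":0.0},{"dx":0,"dy":0,"dz":0,"rx":0,"ry":0,"rz":0,"hand":0.0}]'|grep -E "pos|cont"
```

```text
position: [0.4936, 0.0079, 0.095]
contact_force: [-0.3, 1.6, 3.9]
```

```bash
python3 -m pendant '[{"dx":0,"dy":0.0025,"dz":0,"rx":0,"ry":0,"rz":0,"hand":0.0},{"dx":0,"dy":0,"dz":0,"rx":0,"ry":0,"rz":0,"hand":0.0}]'|grep -E "pos|cont"
```

```text
position: [0.4958, 0.0079, 0.0951]
contact_force: [-0.3, 1.6, 6.1]
```

```bash
python3 -m pendant '[{"dx":0,"dy":0.001,"dz":-0.0005,"rx":0,"ry":0,"rz":0,"hand":0.0},{"dx":0,"dy":0.002,"dz":-0.0002,"rx":0,"ry":0,"rz":0,"hand":0.0},{"dx":0,"dy":0.002,"dz":-0.0001,"rx":0,"ry":0,"rz":0,"hand":0.0},{"dx":0,"dy":0,"dz":0,"rx":0,"ry":0,"rz":0,"hand":0.0}]'|grep -E "pos|cont"
```

```text
position: [0.5004, 0.0079, 0.0954]
contact_force: [-0.2, 2.3, 4.3]
```

```bash
python3 -m pendant '[{"dx":0,"dy":0.0025,"dz":-0.0001,"rx":0,"ry":0,"rz":0,"hand":0.0},{"dx":0,"dy":0.0025,"dz":-0.0001,"rx":0,"ry":0,"rz":0,"hand":0.0},{"dx":0,"dy":0,"dz":0,"rx":0,"ry":0,"rz":0,"hand":0.0}]'|grep -E "pos|cont"
```

```text
position: [0.5055, 0.0079, 0.0958]
contact_force: [-1.2, 1.1, 5.8]
```

Height and force rise together (95.0 → 95.8 mm), so this roller looks like the wobbly one. I'll follow the rise.

```bash
python3 -m pendant '[{"dx":0,"dy":0.0015,"dz":-0.0003,"rx":0,"ry":0,"rz":0,"hand":0.0},{"dx":0,"dy":0.0018,"dz":-0.0003,"rx":0,"ry":0,"rz":0,"hand":0.0},{"dx":0,"dy":0.0017,"dz":-0.0002,"rx":0,"ry":0,"rz":0,"hand":0.0},{"dx":0,"dy":0,"dz":0,"rx":0,"ry":0,"rz":0,"hand":0.0}]'|grep -E "pos|cont"
```

```text
position: [0.5102, 0.0079, 0.0964]
contact_force: [-0.2, 1.7, 5.3]
```

```bash
python3 -m pendant '[{"dx":0,"dy":0.0015,"dz":-0.0002,"rx":0,"ry":0,"rz":0,"hand":0.0},{"dx":0,"dy":0.0018,"dz":-0.0002,"rx":0,"ry":0,"rz":0,"hand":0.0},{"dx":0,"dy":0.0017,"dz":-0.0002,"rx":0,"ry":0,"rz":0,"hand":0.0},{"dx":0,"dy":0,"dz":0,"rx":0,"ry":0,"rz":0,"hand":0.0}]'|grep -E "pos|cont"
```

```text
position: [0.5152, 0.008, 0.0969]
contact_force: [-1.3, 1.2, 5.4]
```

```bash
python3 -m pendant '[{"dx":0,"dy":0.002,"dz":-0.0004,"rx":0,"ry":0,"rz":0,"hand":0.0},{"dx":0,"dy":0.002,"dz":-0.0003,"rx":0,"ry":0,"rz":0,"hand":0.0},{"dx":0,"dy":0.002,"dz":-0.0002,"rx":0,"ry":0,"rz":0,"hand":0.0},{"dx":0,"dy":0.002,"dz":-0.0002,"rx":0,"ry":0,"rz":0,"hand":0.0},{"dx":0,"dy":0,"dz":0,"rx":0,"ry":0,"rz":0,"hand":0.0}]'|grep -E "pos|cont"
```

```text
position: [0.5234, 0.008, 0.0978]
contact_force: [0.3, 2.2, 2.9]
```

```bash
python3 -m pendant '[{"dx":0,"dy":0.002,"dz":-0.0002,"rx":0,"ry":0,"rz":0,"hand":0.0},{"dx":0,"dy":0.002,"dz":-0.0002,"rx":0,"ry":0,"rz":0,"hand":0.0},{"dx":0,"dy":0.002,"dz":-0.0001,"rx":0,"ry":0,"rz":0,"hand":0.0},{"dx":0,"dy":0,"dz":0,"rx":0,"ry":0,"rz":0,"hand":0.0}]'|grep -E "pos|cont"
```

```text
position: [0.5293, 0.0079, 0.0984]
contact_force: [-0.2, 2.6, 1.6]
```

```bash
python3 -m pendant '[{"dx":0,"dy":0.003,"dz":-0.0002,"rx":0,"ry":0,"rz":0,"hand":0.0},{"dx":0,"dy":0.003,"dz":-0.00015,"rx":0,"ry":0,"rz":0,"hand":0.0},{"dx":0,"dy":0.003,"dz":-0.0001,"rx":0,"ry":0,"rz":0,"hand":0.0},{"dx":0,"dy":0.003,"dz":-0.0001,"rx":0,"ry":0,"rz":0,"hand":0.0},{"dx":0,"dy":0,"dz":0,"rx":0,"ry":0,"rz":0,"hand":0.0}]'|grep -E "pos|cont"
```

```text
position: [0.5419, 0.008, 0.099]
contact_force: [0.6, 2.7, 1.5]
```

```bash
python3 -m pendant '[{"dx":0,"dy":0.003,"dz":0,"rx":0,"ry":0,"rz":0,"hand":0.0},{"dx":0,"dy":0.003,"dz":0,"rx":0,"ry":0,"rz":0,"hand":0.0},{"dx":0,"dy":0,"dz":0,"rx":0,"ry":0,"rz":0,"hand":0.0}]'|grep -E "pos|cont"
```

```text
position: [0.5477, 0.008, 0.099]
contact_force: [1.1, 2.1, 2.0]
```

```bash
python3 -m pendant '[{"dx":0,"dy":0.003,"dz":0.0001,"rx":0,"ry":0,"rz":0,"hand":0.0},{"dx":0,"dy":0.003,"dz":0.0001,"rx":0,"ry":0,"rz":0,"hand":0.0},{"dx":0,"dy":0.003,"dz":0.0002,"rx":0,"ry":0,"rz":0,"hand":0.0},{"dx":0,"dy":0,"dz":0,"rx":0,"ry":0,"rz":0,"hand":0.0}]'|grep -E "pos|cont"
```

```text
position: [0.557, 0.008, 0.0987]
contact_force: [1.3, 2.7, 2.8]
```

```bash
python3 -m pendant '[{"dx":0,"dy":0.003,"dz":0.0002,"rx":0,"ry":0,"rz":0,"hand":0.0},{"dx":0,"dy":0.003,"dz":0.0003,"rx":0,"ry":0,"rz":0,"hand":0.0},{"dx":0,"dy":0,"dz":0,"rx":0,"ry":0,"rz":0,"hand":0.0}]'|grep -E "pos|cont"
```

```text
position: [0.5629, 0.008, 0.0983]
contact_force: [1.5, 2.0, 4.1]
```

```bash
python3 -m pendant '[{"dx":0,"dy":0.002,"dz":0.0001,"rx":0,"ry":0,"rz":0,"hand":0.0},{"dx":0,"dy":0.002,"dz":0.0002,"rx":0,"ry":0,"rz":0,"hand":0.0},{"dx":0,"dy":0.002,"dz":0.0002,"rx":0,"ry":0,"rz":0,"hand":0.0},{"dx":0,"dy":0.002,"dz":0.0002,"rx":0,"ry":0,"rz":0,"hand":0.0},{"dx":0,"dy":0,"dz":0,"rx":0,"ry":0,"rz":0,"hand":0.0}]'|grep -E "pos|cont"
```

```text
position: [0.5704, 0.0081, 0.0976]
contact_force: [0.4, 2.4, 4.6]
```

```bash
python3 -m pendant '[{"dx":0,"dy":0.002,"dz":0.0002,"rx":0,"ry":0,"rz":0,"hand":0.0},{"dx":0,"dy":0.002,"dz":0.0002,"rx":0,"ry":0,"rz":0,"hand":0.0},{"dx":0,"dy":0.002,"dz":0.0002,"rx":0,"ry":0,"rz":0,"hand":0.0},{"dx":0,"dy":0.002,"dz":0.0002,"rx":0,"ry":0,"rz":0,"hand":0.0},{"dx":0,"dy":0,"dz":0,"rx":0,"ry":0,"rz":0,"hand":0.0}]'|grep -E "pos|cont"
```

```text
position: [0.5783, 0.0081, 0.0968]
contact_force: [0.3, 2.5, 4.3]
```

```bash
python3 -m pendant '[{"dx":0,"dy":0.002,"dz":0.0002,"rx":0,"ry":0,"rz":0,"hand":0.0},{"dx":0,"dy":0.002,"dz":0.0002,"rx":0,"ry":0,"rz":0,"hand":0.0},{"dx":0,"dy":0.002,"dz":0.0002,"rx":0,"ry":0,"rz":0,"hand":0.0},{"dx":0,"dy":0.002,"dz":0.0002,"rx":0,"ry":0,"rz":0,"hand":0.0},{"dx":0,"dy":0,"dz":0,"rx":0,"ry":0,"rz":0,"hand":0.0}]'|grep -E "pos|cont"
```

```text
position: [0.5861, 0.0081, 0.0959]
contact_force: [0.8, 2.7, 4.9]
```

```bash
python3 -m pendant '[{"dx":0,"dy":0.002,"dz":0.0002,"rx":0,"ry":0,"rz":0,"hand":0.0},{"dx":0,"dy":0.002,"dz":0.0001,"rx":0,"ry":0,"rz":0,"hand":0.0},{"dx":0,"dy":0.002,"dz":0.0001,"rx":0,"ry":0,"rz":0,"hand":0.0},{"dx":0,"dy":0.002,"dz":0.0001,"rx":0,"ry":0,"rz":0,"hand":0.0},{"dx":0,"dy":0,"dz":0,"rx":0,"ry":0,"rz":0,"hand":0.0}]'|grep -E "pos|cont"
```

```text
position: [0.5937, 0.0081, 0.0953]
contact_force: [0.1, 2.2, 5.4]
```

```bash
python3 -m pendant '[{"dx":0,"dy":0.002,"dz":0,"rx":0,"ry":0,"rz":0,"hand":0.0},{"dx":0,"dy":0.002,"dz":0.0001,"rx":0,"ry":0,"rz":0,"hand":0.0},{"dx":0,"dy":0.002,"dz":0,"rx":0,"ry":0,"rz":0,"hand":0.0},{"dx":0,"dy":0.002,"dz":0,"rx":0,"ry":0,"rz":0,"hand":0.0},{"dx":0,"dy":0,"dz":0,"rx":0,"ry":0,"rz":0,"hand":0.0}]'|grep -E "pos|cont"
```

```text
position: [0.6017, 0.0082, 0.095]
contact_force: [-0.5, 2.6, 4.3]
```

```bash
python3 -m pendant '[{"dx":0,"dy":0.002,"dz":0,"rx":0,"ry":0,"rz":0,"hand":0.0},{"dx":0,"dy":0.002,"dz":-0.0001,"rx":0,"ry":0,"rz":0,"hand":0.0},{"dx":0,"dy":0.002,"dz":-0.0001,"rx":0,"ry":0,"rz":0,"hand":0.0},{"dx":0,"dy":0.002,"dz":-0.0001,"rx":0,"ry":0,"rz":0,"hand":0.0},{"dx":0,"dy":0.002,"dz":-0.0001,"rx":0,"ry":0,"rz":0,"hand":0.0},{"dx":0,"dy":0,"dz":0,"rx":0,"ry":0,"rz":0,"hand":0.0}]'|grep -E "clock|pos|cont"
```

```text
clock: 14.0
position: [0.6121, 0.0082, 0.0954]
contact_force: [-0.1, 2.0, 3.3]
```

The axle rose and fell 4 mm over the turn (95.0 → 99.0 → 95.0), so the near roller wobbles and goes to the reject box.

```bash
python3 -m pendant '[{"dx":0,"dy":0,"dz":-0.015,"rx":0,"ry":0,"rz":0,"hand":0.0},{"dx":0,"dy":0,"dz":-0.025,"rx":0,"ry":0,"rz":0,"hand":0.0},{"dx":0,"dy":0,"dz":-0.03,"rx":0,"ry":0,"rz":0,"hand":0.0},{"dx":0,"dy":0,"dz":-0.025,"rx":0,"ry":0,"rz":0,"hand":0.0}]' >/dev/null
python3 -m pendant '[{"dx":0.025,"dy":-0.007,"dz":0,"rx":0,"ry":0,"rz":0,"hand":0.0},{"dx":0.037,"dy":-0.01,"dz":0,"rx":0,"ry":0,"rz":0,"hand":0.0},{"dx":0.037,"dy":-0.01,"dz":0,"rx":0,"ry":0,"rz":0,"hand":0.0},{"dx":0.037,"dy":-0.01,"dz":0,"rx":0,"ry":0,"rz":0,"hand":0.0},{"dx":0.037,"dy":-0.01,"dz":0,"rx":0,"ry":0,"rz":0,"hand":0.0},{"dx":0.037,"dy":-0.01,"dz":0,"rx":0,"ry":0,"rz":0,"hand":0.0},{"dx":0.037,"dy":-0.01,"dz":0,"rx":0,"ry":0,"rz":0,"hand":0.0},{"dx":0.037,"dy":-0.01,"dz":0,"rx":0,"ry":0,"rz":0,"hand":0.0},{"dx":0.025,"dy":-0.008,"dz":0,"rx":0,"ry":0,"rz":0,"hand":0.0},{"dx":0.012,"dy":0,"dz":0,"rx":0,"ry":0,"rz":0,"hand":0.0},{"dx":0,"dy":0,"dz":0,"rx":0,"ry":0,"rz":0,"hand":0.0},{"dx":0,"dy":0,"dz":0,"rx":0,"ry":0,"rz":0,"hand":0.0}]'
python3 - <<'E'
from h import *
s=manip.get_image("side");i=manip.get_image("top")
a=cv2.resize(i["frame"][140:240,100:200],None,fx=4,fy=4,interpolation=cv2.INTER_CUBIC)
b=cv2.resize(s["frame"][230:330,150:250],None,fx=4,fy=4,interpolation=cv2.INTER_CUBIC)
cv2.imwrite("pics/ovbox.png",np.hstack([a,b])[:,:,::-1])
E
```

```text
clock: 15.33
position: [0.5254, 0.3282, 0.1888]
ee_rot: [0.001, 0.705, 0.709, -0.002]
contact_force: [0.0, -0.1, -4.8]
width: 0.0236
gripper_force: 59.8
```

View pics/ovbox.png

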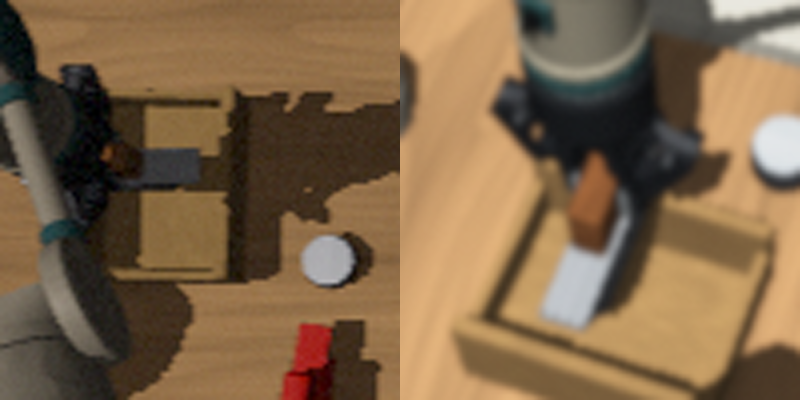

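The roller hangs over the box. Its right ear end is at top px (150,181), and the right rim spans columns 157 to 159.5. I'll check the lateral fit.

Run:
```python
from h import *
s=manip.get_image("side");i=manip.get_image("top")
P=lambda c,u,v,z:(plane(c,u,v,z)*1000).round(1)[:2]
print("ear -y",P(i,150,181.2,.18)); print("rim -y in/out top",P(i,156.7,185,.075),P(i,159.4,185,.075))
S=lambda u,v,z:P(s,150+(u-400)/4,230+v/4,z)
print("rim -y side in/out at right end",S(757,247,.075),S(772,235,.075)); print("rim +y in left, outer left",S(480,320,.075),S(457,332,.075)); print("ear +y end mid (far edge)",S(565,323,.18))
```

```text
ear -y [524.8 254.4]
rim -y in/out top [526.2 256.8] [526.2 246.8]
rim -y side in/out at right end [442.3 279.1] [435.3 267.2]
rim +y in left, outer left [602.5 387.5] [613.7 400. ]
ear +y end mid (far edge) [521.4 412.2]
```

```bash
python3 -m pendant '[{"dx":-0.006,"dy":0,"dz":0.01,"rx":0,"ry":0,"rz":0,"hand":0.0},{"dx":0,"dy":0,"dz":0.025,"rx":0,"ry":0,"rz":0,"hand":0.0},{"dx":0,"dy":0,"dz":0.025,"rx":0,"ry":0,"rz":0,"hand":0.0},{"dx":0,"dy":0,"dz":0.017,"rx":0,"ry":0,"rz":0,"hand":0.0},{"dx":0,"dy":0,"dz":0.008,"rx":0,"ry":0,"rz":0,"hand":0.0},{"dx":0,"dy":0,"dz":0,"rx":0,"ry":0,"rz":0,"hand":0.0},{"dx":0,"dy":0,"dz":0.003,"rx":0,"ry":0,"rz":0,"hand":0.0},{"dx":0,"dy":0,"dz":0.002,"rx":0,"ry":0,"rz":0,"hand":0.0},{"dx":0,"dy":0,"dz":0,"rx":0,"ry":0,"rz":0,"hand":0.0}]'
python3 -m pendant '[{"dx":0,"dy":0,"dz":0.001,"rx":0,"ry":0,"rz":0,"hand":0.0},{"dx":0,"dy":0,"dz":0.001,"rx":0,"ry":0,"rz":0,"hand":0.0},{"dx":0,"dy":0,"dz":0,"rx":0,"ry":0,"rz":0,"hand":0.0}]'
```

```text
clock: 16.28
position: [0.5264, 0.323, 0.1014]
ee_rot: [0.0, 0.706, 0.708, 0.001]
contact_force: [-0.4, 0.9, -5.3]
width: 0.023
gripper_force: 59.9
clock: 16.53
position: [0.5258, 0.3231, 0.0989]
ee_rot: [0.0, 0.706, 0.708, 0.0]
contact_force: [-0.1, -0.4, -5.1]
width: 0.0233
gripper_force: 59.9
```

```bash
python3 -m pendant '[{"dx":0,"dy":0,"dz":0.001,"rx":0,"ry":0,"rz":0,"hand":0.0},{"dx":0,"dy":0,"dz":0.001,"rx":0,"ry":0,"rz":0,"hand":0.0},{"dx":0,"dy":0,"dz":0.001,"rx":0,"ry":0,"rz":0,"hand":0.0},{"dx":0,"dy":0,"dz":0,"rx":0,"ry":0,"rz":0,"hand":0.0}]'
python3 -m pendant '[{"dx":0,"dy":0,"dz":0.001,"rx":0,"ry":0,"rz":0,"hand":0.0},{"dx":0,"dy":0,"dz":0,"rx":0,"ry":0,"rz":0,"hand":0.0}]'
```

```text
clock: 16.87
position: [0.5254, 0.3229, 0.0952]
ee_rot: [-0.0, 0.706, 0.708, -0.0]
contact_force: [-0.1, -0.5, -5.3]
width: 0.0235
gripper_force: 59.9
clock: 17.03
position: [0.5256, 0.3229, 0.0943]
ee_rot: [0.0, 0.706, 0.708, -0.0]
contact_force: [-0.3, -0.8, -4.8]
width: 0.0234
gripper_force: 59.9
```

```bash
python3 -m pendant '[{"dx":0,"dy":0,"dz":0.001,"rx":0,"ry":0,"rz":0,"hand":0.0},{"dx":0,"dy":0,"dz":0,"rx":0,"ry":0,"rz":0,"hand":0.0}]'
```

```text
clock: 17.2
position: [0.5257, 0.3229, 0.0941]
ee_rot: [0.0, 0.706, 0.708, 0.0]
contact_force: [-0.8, -0.5, -0.9]
width: 0.0235
gripper_force: 60.1
```

```bash
python3 -c "
from rig import manip
print(manip.get_state()['moment'])"; python3 -m pendant '[{"dx":0,"dy":0,"dz":0.0005,"rx":0,"ry":0,"rz":0,"hand":0.0},{"dx":0,"dy":0,"dz":0,"rx":0,"ry":0,"rz":0,"hand":0.0}]'|grep -E "pos|cont"
python3 - <<'E'
from h import *
print(manip.get_state()['moment'])
s=manip.get_image("side");i=manip.get_image("top")
a=cv2.resize(i["frame"][150:220,110:170],None,fx=6.6,fy=6.6,interpolation=cv2.INTER_CUBIC)
b=cv2.resize(s["frame"][250:320,160:220],None,fx=6.6,fy=6.6,interpolation=cv2.INTER_CUBIC)
cv2.imwrite("pics/inbox.png",np.hstack([a,b])[:,:,::-1])
E
```

```text
[-0.14727129  0.2478013   0.06464637]
position: [0.5257, 0.3229, 0.0941]
contact_force: [-2.0, -1.1, 4.3]
[-0.20416134  0.50794668  0.03924733]
```

View pics/inbox.png

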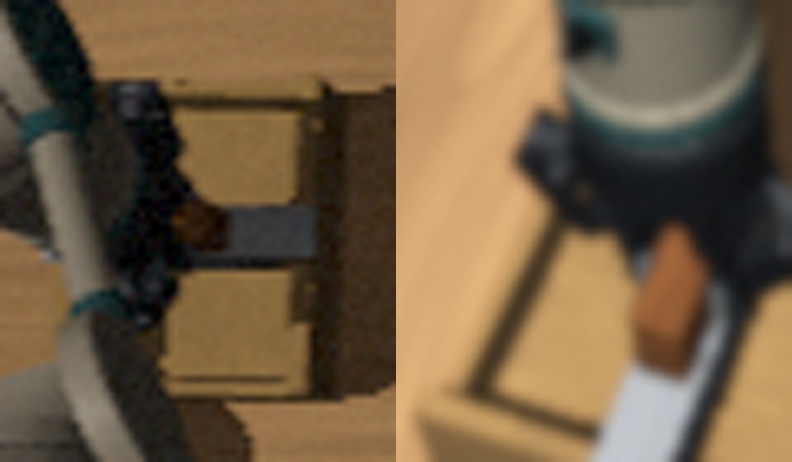

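The right ear ends about 4 mm inside the rim's outer edge, so the roller sits about 6 mm too far +y. I'll raise it 2 mm, shift it -5 mm, then seat and release.

```bash
python3 -m pendant '[{"dx":0,"dy":0,"dz":-0.003,"rx":0,"ry":0,"rz":0,"hand":0.0},{"dx":-0.005,"dy":0,"dz":0,"rx":0,"ry":0,"rz":0,"hand":0.0},{"dx":0,"dy":0,"dz":0,"rx":0,"ry":0,"rz":0,"hand":0.0},{"dx":0,"dy":0,"dz":0.0015,"rx":0,"ry":0,"rz":0,"hand":0.0},{"dx":0,"dy":0,"dz":0.001,"rx":0,"ry":0,"rz":0,"hand":0.0},{"dx":0,"dy":0,"dz":0,"rx":0,"ry":0,"rz":0,"hand":0.0}]'|grep -E "pos|cont"
python3 -m pendant '[{"dx":0,"dy":0,"dz":0,"rx":0,"ry":0,"rz":0,"hand":0.035},{"dx":0,"dy":0,"dz":0,"rx":0,"ry":0,"rz":0,"hand":0.06},{"dx":0,"dy":0,"dz":0,"rx":0,"ry":0,"rz":0,"hand":0.085},{"dx":0,"dy":0,"dz":0,"rx":0,"ry":0,"rz":0,"hand":0.085},{"dx":0,"dy":0,"dz":0,"rx":0,"ry":0,"rz":0,"hand":0.085},{"dx":0,"dy":0,"dz":0,"rx":0,"ry":0,"rz":0,"hand":0.085}]'
python3 -m pendant '[{"dx":0,"dy":0,"dz":-0.01,"rx":0,"ry":0,"rz":0,"hand":0.085},{"dx":0,"dy":0,"dz":-0.025,"rx":0,"ry":0,"rz":0,"hand":0.085},{"dx":0,"dy":0,"dz":-0.03,"rx":0,"ry":0,"rz":0,"hand":0.085},{"dx":0,"dy":0,"dz":-0.03,"rx":0,"ry":0,"rz":0,"hand":0.085},{"dx":0,"dy":0,"dz":-0.03,"rx":0,"ry":0,"rz":0,"hand":0.085},{"dx":0,"dy":0,"dz":-0.01,"rx":0,"ry":0,"rz":0,"hand":0.085}]'
```

```text
position: [0.5256, 0.3175, 0.0941]
contact_force: [-1.7, -2.1, 3.0]
clock: 18.47
position: [0.5258, 0.3181, 0.0935]
ee_rot: [0.0, 0.706, 0.708, 0.0]
contact_force: [-0.0, 1.4, -0.6]
width: 0.085
gripper_force: 0.0
clock: 18.97
position: [0.5278, 0.319, 0.2345]
ee_rot: [0.002, 0.706, 0.708, 0.004]
contact_force: [1.1, -0.4, 0.4]
width: 0.0852
gripper_force: 0.0
```

```bash
python3 -m pendant '[{"dx":-0.025,"dy":0,"dz":0,"rx":0,"ry":0,"rz":0,"hand":0.085},{"dx":-0.04,"dy":0.003,"dz":0,"rx":0,"ry":0,"rz":0,"hand":0.085},{"dx":-0.04,"dy":0.003,"dz":0,"rx":0,"ry":0,"rz":0,"hand":0.085},{"dx":-0.04,"dy":0.003,"dz":0,"rx":0,"ry":0,"rz":0,"hand":0.085},{"dx":-0.04,"dy":0.003,"dz":0,"rx":0,"ry":0,"rz":0,"hand":0.085},{"dx":-0.04,"dy":0.003,"dz":0,"rx":0,"ry":0,"rz":0,"hand":0.085},{"dx":-0.04,"dy":0.003,"dz":0,"rx":0,"ry":0,"rz":0,"hand":0.085},{"dx":-0.04,"dy":0.003,"dz":0,"rx":0,"ry":0,"rz":0,"hand":0.085},{"dx":-0.04,"dy":0.003,"dz":0,"rx":0,"ry":0,"rz":0,"hand":0.085}]' >/dev/null
python3 -m pendant '[{"dx":-0.04,"dy":0.003,"dz":0,"rx":0,"ry":0,"rz":0,"hand":0.085},{"dx":-0.04,"dy":0.003,"dz":0,"rx":0,"ry":0,"rz":0,"hand":0.085},{"dx":-0.04,"dy":0.003,"dz":0,"rx":0,"ry":0,"rz":0,"hand":0.085},{"dx":-0.04,"dy":0.003,"dz":0,"rx":0,"ry":0,"rz":0,"hand":0.085},{"dx":-0.04,"dy":0.003,"dz":0,"rx":0,"ry":0,"rz":0,"hand":0.085},{"dx":-0.04,"dy":0.003,"dz":0,"rx":0,"ry":0,"rz":0,"hand":0.085},{"dx":-0.04,"dy":0.001,"dz":0,"rx":0,"ry":0,"rz":0,"hand":0.085},{"dx":-0.009,"dy":0,"dz":0,"rx":0,"ry":0,"rz":-4.4,"hand":0.085},{"dx":0,"dy":0,"dz":0,"rx":0,"ry":0,"rz":0,"hand":0.085},{"dx":0,"dy":0,"dz":0,"rx":0,"ry":0,"rz":0,"hand":0.085}]'
python3 - <<'E'
from h import *
i=manip.get_image("top"); s=manip.get_image("side")
a=cv2.resize(i["frame"][140:240,110:210],None,fx=4,fy=4,interpolation=cv2.INTER_CUBIC)
b=cv2.resize(s["frame"][70:180,200:310],None,fx=3.63,fy=3.63,interpolation=cv2.INTER_CUBIC)
c=cv2.resize(s["frame"][230:330,150:250],None,fx=2,fy=2)
b=cv2.resize(b,(400,400)); b[200:,:200]=c
cv2.imwrite("pics/mid.png",np.hstack([a,b])[:,:,::-1])
E
```

```text
clock: 20.55
position: [0.5701, -0.3159, 0.228]
ee_rot: [-0.001, 0.679, 0.734, 0.0]
contact_force: [0.5, 0.3, -1.1]
width: 0.085
gripper_force: 0.0
```

View pics/mid.png

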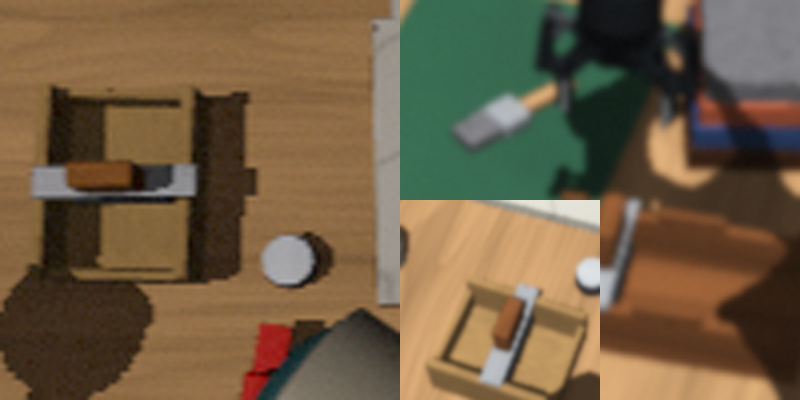

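The wobbly roller hangs level across both rims; in the top crop its ears end at columns 31 and 197, with the rims at about 40 and 193. Next is the far roller.

```bash
python3 -m pendant '[{"dx":0,"dy":-0.002,"dz":0.03,"rx":0,"ry":0,"rz":0,"hand":0.085},{"dx":0,"dy":0,"dz":0.03,"rx":0,"ry":0,"rz":0,"hand":0.085},{"dx":0,"dy":0,"dz":0.03,"rx":0,"ry":0,"rz":0,"hand":0.085},{"dx":0,"dy":0,"dz":0.03,"rx":0,"ry":0,"rz":0,"hand":0.085},{"dx":0,"dy":0,"dz":0.02,"rx":0,"ry":0,"rz":0,"hand":0.085},{"dx":0,"dy":0,"dz":0.0095,"rx":0,"ry":0,"rz":0,"hand":0.085},{"dx":0,"dy":0,"dz":0,"rx":0,"ry":0,"rz":0,"hand":0.085}]'
python3 -m pendant '[{"dx":0,"dy":0,"dz":0,"rx":0,"ry":0,"rz":0,"hand":0.0},{"dx":0,"dy":0,"dz":0,"rx":0,"ry":0,"rz":0,"hand":0.0},{"dx":0,"dy":0,"dz":0,"rx":0,"ry":0,"rz":0,"hand":0.0},{"dx":0,"dy":0,"dz":0,"rx":0,"ry":0,"rz":0,"hand":0.0},{"dx":0,"dy":0,"dz":0,"rx":0,"ry":0,"rz":0,"hand":0.0},{"dx":0,"dy":0,"dz":0,"rx":0,"ry":0,"rz":0,"hand":0.0},{"dx":0,"dy":0,"dz":0,"rx":0,"ry":0,"rz":0,"hand":0.0},{"dx":0,"dy":0,"dz":0,"rx":0,"ry":0,"rz":0,"hand":0.0}]' 60
python3 -m pendant '[{"dx":0,"dy":0,"dz":-0.01,"rx":0,"ry":0,"rz":0,"hand":0.0},{"dx":0,"dy":0,"dz":-0.02,"rx":0,"ry":0,"rz":0,"hand":0.0},{"dx":0,"dy":0,"dz":-0.025,"rx":0,"ry":0,"rz":0,"hand":0.0},{"dx":0,"dy":0,"dz":-0.025,"rx":0,"ry":0,"rz":0,"hand":0.0},{"dx":0,"dy":0,"dz":-0.02,"rx":0,"ry":0,"rz":0,"hand":0.0},{"dx":0,"dy":0,"dz":0,"rx":0,"ry":0,"rz":0,"hand":0.0},{"dx":0,"dy":0,"dz":0,"rx":0,"ry":0,"rz":0,"hand":0.0},{"dx":0,"dy":0,"dz":0,"rx":0,"ry":0,"rz":0,"hand":0.0}]'
```

```text
clock: 21.23
position: [0.5674, -0.3135, 0.077]
ee_rot: [-0.002, 0.678, 0.735, -0.0]
contact_force: [-0.4, -0.2, 0.4]
width: 0.0851
gripper_force: 0.0
clock: 21.9
position: [0.5705, -0.3167, 0.0808]
ee_rot: [0.002, 0.679, 0.735, 0.001]
contact_force: [3.5, 1.3, 5.5]
width: 0.0234
gripper_force: 61.2
clock: 22.57
position: [0.5668, -0.3152, 0.1768]
ee_rot: [-0.002, 0.678, 0.735, -0.001]
contact_force: [-0.8, 0.2, -6.4]
width: 0.0237
gripper_force: 60.4
```

```bash
python3 -m pendant '[{"dx":0.02,"dy":-0.003,"dz":0,"rx":0,"ry":0,"rz":0,"hand":0.0},{"dx":0.036,"dy":-0.006,"dz":0,"rx":0,"ry":0,"rz":0,"hand":0.0},{"dx":0.037,"dy":-0.006,"dz":0,"rx":0,"ry":0,"rz":0,"hand":0.0},{"dx":0.037,"dy":-0.006,"dz":0,"rx":0,"ry":0,"rz":0,"hand":0.0},{"dx":0.037,"dy":-0.006,"dz":0,"rx":0,"ry":0,"rz":0,"hand":0.0},{"dx":0.037,"dy":-0.006,"dz":0,"rx":0,"ry":0,"rz":0,"hand":0.0},{"dx":0.037,"dy":-0.006,"dz":0,"rx":0,"ry":0,"rz":0,"hand":0.0},{"dx":0.037,"dy":-0.006,"dz":0,"rx":0,"ry":0,"rz":0,"hand":0.0},{"dx":0.032,"dy":-0.006,"dz":0,"rx":0,"ry":0,"rz":0,"hand":0.0},{"dx":0.018,"dy":-0.004,"dz":0,"rx":0,"ry":0,"rz":4.3,"hand":0.0},{"dx":0,"dy":0,"dz":0,"rx":0,"ry":0,"rz":0,"hand":0.0},{"dx":0,"dy":0,"dz":0,"rx":0,"ry":0,"rz":0,"hand":0.0}]'|grep -E "pos|cont|rot"
python3 -m pendant '[{"dx":0,"dy":0,"dz":0.02,"rx":0,"ry":0,"rz":0,"hand":0.0},{"dx":0,"dy":0,"dz":0.025,"rx":0,"ry":0,"rz":0,"hand":0.0},{"dx":0,"dy":0,"dz":0.018,"rx":0,"ry":0,"rz":0,"hand":0.0},{"dx":0,"dy":0,"dz":0.01,"rx":0,"ry":0,"rz":0,"hand":0.0},{"dx":0,"dy":0,"dz":0,"rx":0,"ry":0,"rz":0,"hand":0.0},{"dx":0,"dy":0,"dz":0,"rx":0,"ry":0,"rz":0,"hand":0.0},{"dx":0,"dy":0,"dz":0,"rx":0,"ry":0,"rz":0,"hand":0.0}]'|grep -E "pos|cont"
```

```text
position: [0.4856, 0.0074, 0.1772]
ee_rot: [-0.001, 0.704, 0.71, -0.002]
contact_force: [0.0, -0.2, -6.1]
position: [0.4883, 0.0057, 0.1062]
contact_force: [-0.2, 0.0, -4.0]
```

```bash
python3 -m pendant '[{"dx":0,"dy":0,"dz":0.002,"rx":0,"ry":0,"rz":0,"hand":0.0},{"dx":0,"dy":0,"dz":0.002,"rx":0,"ry":0,"rz":0,"hand":0.0},{"dx":0,"dy":0,"dz":0,"rx":0,"ry":0,"rz":0,"hand":0.0},{"dx":0,"dy":0,"dz":0,"rx":0,"ry":0,"rz":0,"hand":0.0}]'|grep -E "pos|cont"
python3 -m pendant '[{"dx":0,"dy":0,"dz":0.001,"rx":0,"ry":0,"rz":0,"hand":0.0},{"dx":0,"dy":0,"dz":0.0005,"rx":0,"ry":0,"rz":0,"hand":0.0},{"dx":0,"dy":0,"dz":0,"rx":0,"ry":0,"rz":0,"hand":0.0}]'|grep -E "pos|cont"
```

```text
position: [0.4877, 0.0064, 0.1023]
contact_force: [0.1, -0.2, -4.9]
position: [0.4875, 0.0065, 0.1005]
contact_force: [-0.4, 0.1, -4.9]
```

```bash
python3 -m pendant '[{"dx":0,"dy":0,"dz":0.001,"rx":0,"ry":0,"rz":0,"hand":0.0},{"dx":0,"dy":0,"dz":0,"rx":0,"ry":0,"rz":0,"hand":0.0}]'|grep -E "pos|cont"
```

```text
position: [0.4875, 0.0065, 0.0994]
contact_force: [-1.2, -0.1, -4.6]
```

```bash
python3 -m pendant '[{"dx":0,"dy":0,"dz":0.0007,"rx":0,"ry":0,"rz":0,"hand":0.0},{"dx":0,"dy":0,"dz":0,"rx":0,"ry":0,"rz":0,"hand":0.0}]'|grep -E "pos|cont"
```

```text
position: [0.4877, 0.0065, 0.0989]
contact_force: [-1.0, 0.4, -4.2]
```

```bash
python3 -m pendant '[{"dx":0,"dy":0,"dz":0.0007,"rx":0,"ry":0,"rz":0,"hand":0.0},{"dx":0,"dy":0,"dz":0,"rx":0,"ry":0,"rz":0,"hand":0.0}]'|grep -E "pos|cont"
```

```text
position: [0.4882, 0.0065, 0.0988]
contact_force: [-1.1, 2.1, 1.3]
```

```bash
python3 -m pendant '[{"dx":0,"dy":0.002,"dz":0,"rx":0,"ry":0,"rz":0,"hand":0.0},{"dx":0,"dy":0.002,"dz":0,"rx":0,"ry":0,"rz":0,"hand":0.0},{"dx":0,"dy":0.001,"dz":0,"rx":0,"ry":0,"rz":0,"hand":0.0},{"dx":0,"dy":0,"dz":0,"rx":0,"ry":0,"rz":0,"hand":0.0}]'|grep -E "pos|cont"
```

```text
position: [0.4937, 0.0066, 0.0987]
contact_force: [0.3, 1.9, 4.3]
```

```bash
python3 -m pendant '[{"dx":0,"dy":0.002,"dz":0,"rx":0,"ry":0,"rz":0,"hand":0.0},{"dx":0,"dy":0.002,"dz":0,"rx":0,"ry":0,"rz":0,"hand":0.0},{"dx":0,"dy":0.002,"dz":0,"rx":0,"ry":0,"rz":0,"hand":0.0},{"dx":0,"dy":0,"dz":0,"rx":0,"ry":0,"rz":0,"hand":0.0}]'|grep -E "pos|cont"
```

```text
position: [0.4997, 0.0066, 0.0987]
contact_force: [0.6, 1.7, 5.3]
```

```bash
python3 -m pendant '[{"dx":0,"dy":0.0025,"dz":0,"rx":0,"ry":0,"rz":0,"hand":0.0},{"dx":0,"dy":0.0025,"dz":0,"rx":0,"ry":0,"rz":0,"hand":0.0},{"dx":0,"dy":0.0025,"dz":0,"rx":0,"ry":0,"rz":0,"hand":0.0},{"dx":0,"dy":0,"dz":0,"rx":0,"ry":0,"rz":0,"hand":0.0}]'|grep -E "pos|cont"
```

```text
position: [0.5073, 0.0066, 0.0987]
contact_force: [0.2, 2.3, 6.3]
```

The height stays flat, so this one runs true so far. I'll relieve the slow force creep and go on.

```bash
python3 -m pendant '[{"dx":0,"dy":0.003,"dz":-0.0003,"rx":0,"ry":0,"rz":0,"hand":0.0},{"dx":0,"dy":0.003,"dz":0,"rx":0,"ry":0,"rz":0,"hand":0.0},{"dx":0,"dy":0.003,"dz":0,"rx":0,"ry":0,"rz":0,"hand":0.0},{"dx":0,"dy":0.003,"dz":0,"rx":0,"ry":0,"rz":0,"hand":0.0},{"dx":0,"dy":0.003,"dz":0,"rx":0,"ry":0,"rz":0,"hand":0.0},{"dx":0,"dy":0,"dz":0,"rx":0,"ry":0,"rz":0,"hand":0.0}]'|grep -E "pos|cont"
```

```text
position: [0.5225, 0.0067, 0.0987]
contact_force: [-0.1, 1.5, 4.7]
```

```bash
python3 -m pendant '[{"dx":0,"dy":0.003,"dz":0,"rx":0,"ry":0,"rz":0,"hand":0.0},{"dx":0,"dy":0.003,"dz":0,"rx":0,"ry":0,"rz":0,"hand":0.0},{"dx":0,"dy":0.003,"dz":0,"rx":0,"ry":0,"rz":0,"hand":0.0},{"dx":0,"dy":0.003,"dz":0,"rx":0,"ry":0,"rz":0,"hand":0.0},{"dx":0,"dy":0.003,"dz":0,"rx":0,"ry":0,"rz":0,"hand":0.0},{"dx":0,"dy":0,"dz":0,"rx":0,"ry":0,"rz":0,"hand":0.0}]'|grep -E "pos|cont"
```

```text
position: [0.5372, 0.0068, 0.0987]
contact_force: [0.5, 1.6, 5.2]
```

```bash
python3 -m pendant '[{"dx":0,"dy":0.003,"dz":0,"rx":0,"ry":0,"rz":0,"hand":0.0},{"dx":0,"dy":0.003,"dz":0,"rx":0,"ry":0,"rz":0,"hand":0.0},{"dx":0,"dy":0.003,"dz":0,"rx":0,"ry":0,"rz":0,"hand":0.0},{"dx":0,"dy":0.003,"dz":0,"rx":0,"ry":0,"rz":0,"hand":0.0},{"dx":0,"dy":0.003,"dz":0,"rx":0,"ry":0,"rz":0,"hand":0.0},{"dx":0,"dy":0.003,"dz":0,"rx":0,"ry":0,"rz":0,"hand":0.0},{"dx":0,"dy":0,"dz":0,"rx":0,"ry":0,"rz":0,"hand":0.0}]'|grep -E "pos|cont"
```

```text
position: [0.555, 0.0068, 0.0987]
contact_force: [0.2, 1.9, 5.1]
```

Still flat at 98.7 mm and about 10 N on the stone. I'll finish the turn.

```bash
python3 -m pendant '[{"dx":0,"dy":0.003,"dz":-0.0001,"rx":0,"ry":0,"rz":0,"hand":0.0},{"dx":0,"dy":0.003,"dz":-0.0001,"rx":0,"ry":0,"rz":0,"hand":0.0},{"dx":0,"dy":0.003,"dz":0,"rx":0,"ry":0,"rz":0,"hand":0.0},{"dx":0,"dy":0.003,"dz":0,"rx":0,"ry":0,"rz":0,"hand":0.0},{"dx":0,"dy":0.003,"dz":0,"rx":0,"ry":0,"rz":0,"hand":0.0},{"dx":0,"dy":0.003,"dz":0,"rx":0,"ry":0,"rz":0,"hand":0.0},{"dx":0,"dy":0.003,"dz":0,"rx":0,"ry":0,"rz":0,"hand":0.0},{"dx":0,"dy":0,"dz":0,"rx":0,"ry":0,"rz":0,"hand":0.0}]'|grep -E "pos|cont"
```

```text
position: [0.5761, 0.0069, 0.0988]
contact_force: [0.3, 1.1, 4.6]
```

```bash
python3 -m pendant '[{"dx":0,"dy":0.003,"dz":0,"rx":0,"ry":0,"rz":0,"hand":0.0},{"dx":0,"dy":0.003,"dz":0,"rx":0,"ry":0,"rz":0,"hand":0.0},{"dx":0,"dy":0.003,"dz":0,"rx":0,"ry":0,"rz":0,"hand":0.0},{"dx":0,"dy":0.003,"dz":0,"rx":0,"ry":0,"rz":0,"hand":0.0},{"dx":0,"dy":0.003,"dz":0,"rx":0,"ry":0,"rz":0,"hand":0.0},{"dx":0,"dy":0.003,"dz":0,"rx":0,"ry":0,"rz":0,"hand":0.0},{"dx":0,"dy":0.003,"dz":0,"rx":0,"ry":0,"rz":0,"hand":0.0},{"dx":0,"dy":0,"dz":0,"rx":0,"ry":0,"rz":0,"hand":0.0}]'|grep -E "pos|cont"
```

```text
position: [0.5969, 0.0069, 0.0987]
contact_force: [0.5, 1.1, 3.6]
```

```bash
python3 -m pendant '[{"dx":0,"dy":0.003,"dz":0,"rx":0,"ry":0,"rz":0,"hand":0.0},{"dx":0,"dy":0.003,"dz":0,"rx":0,"ry":0,"rz":0,"hand":0.0},{"dx":0,"dy":0.003,"dz":0,"rx":0,"ry":0,"rz":0,"hand":0.0},{"dx":0,"dy":0.003,"dz":0,"rx":0,"ry":0,"rz":0,"hand":0.0},{"dx":0,"dy":0.003,"dz":0,"rx":0,"ry":0,"rz":0,"hand":0.0},{"dx":0,"dy":0.003,"dz":0,"rx":0,"ry":0,"rz":0,"hand":0.0},{"dx":0,"dy":0,"dz":0,"rx":0,"ry":0,"rz":0,"hand":0.0}]'|grep -E "clock|pos|cont|rot"
```

```text
clock: 29.73
position: [0.6147, 0.007, 0.0987]
ee_rot: [0.0, 0.705, 0.709, 0.0]
contact_force: [0.4, 1.3, 4.6]
```

The second roller held 98.7 mm over 126 mm of travel, so it runs true. I'll return it to the far notches.

```bash
python3 -m pendant '[{"dx":0,"dy":0,"dz":-0.015,"rx":0,"ry":0,"rz":0,"hand":0.0},{"dx":0,"dy":0,"dz":-0.025,"rx":0,"ry":0,"rz":0,"hand":0.0},{"dx":0,"dy":0,"dz":-0.025,"rx":0,"ry":0,"rz":0,"hand":0.0},{"dx":0,"dy":0,"dz":-0.015,"rx":0,"ry":0,"rz":0,"hand":0.0},{"dx":0,"dy":0,"dz":0,"rx":0,"ry":0,"rz":0,"hand":0.0}]'|grep -E "pos|cont"
python3 -m pendant '[{"dx":-0.02,"dy":-0.003,"dz":0,"rx":0,"ry":0,"rz":0,"hand":0.0},{"dx":-0.036,"dy":-0.0055,"dz":0,"rx":0,"ry":0,"rz":0,"hand":0.0},{"dx":-0.036,"dy":-0.0055,"dz":0,"rx":0,"ry":0,"rz":0,"hand":0.0},{"dx":-0.036,"dy":-0.0055,"dz":0,"rx":0,"ry":0,"rz":0,"hand":0.0},{"dx":-0.036,"dy":-0.0055,"dz":0,"rx":0,"ry":0,"rz":0,"hand":0.0},{"dx":-0.036,"dy":-0.0055,"dz":0,"rx":0,"ry":0,"rz":0,"hand":0.0},{"dx":-0.036,"dy":-0.0055,"dz":0,"rx":0,"ry":0,"rz":0,"hand":0.0},{"dx":-0.036,"dy":-0.0055,"dz":0,"rx":0,"ry":0,"rz":0,"hand":0.0},{"dx":-0.032,"dy":-0.005,"dz":0,"rx":0,"ry":0,"rz":0,"hand":0.0},{"dx":-0.018,"dy":-0.003,"dz":0,"rx":0,"ry":0,"rz":-4.2,"hand":0.0},{"dx":0,"dy":0,"dz":0,"rx":0,"ry":0,"rz":0,"hand":0.0},{"dx":0,"dy":0,"dz":0,"rx":0,"ry":0,"rz":0,"hand":0.0}]'
python3 -m pendant '[{"dx":0,"dy":0,"dz":0,"rx":0,"ry":0,"rz":0,"hand":0.0},{"dx":0,"dy":0,"dz":0,"rx":0,"ry":0,"rz":0,"hand":0.0}]'|grep -E "pos|cont"
```

```text
position: [0.6152, 0.0065, 0.1804]
contact_force: [1.1, 0.1, -5.1]
clock: 31.15
position: [0.5642, -0.3156, 0.1753]
ee_rot: [-0.003, 0.68, 0.733, -0.0]
contact_force: [0.1, 0.6, -5.2]
width: 0.0233
gripper_force: 60.3
position: [0.5656, -0.3136, 0.1772]
contact_force: [0.2, -0.8, -4.8]
```

```bash
python3 -m pendant '[{"dx":-0.002,"dy":0.0025,"dz":0.015,"rx":0,"ry":0,"rz":0,"hand":0.0},{"dx":0,"dy":0,"dz":0.025,"rx":0,"ry":0,"rz":0,"hand":0.0},{"dx":0,"dy":0,"dz":0.02,"rx":0,"ry":0,"rz":0,"hand":0.0},{"dx":0,"dy":0,"dz":0.015,"rx":0,"ry":0,"rz":0,"hand":0.0},{"dx":0,"dy":0,"dz":0.006,"rx":0,"ry":0,"rz":0,"hand":0.0},{"dx":0,"dy":0,"dz":0,"rx":0,"ry":0,"rz":0,"hand":0.0},{"dx":0,"dy":0,"dz":0,"rx":0,"ry":0,"rz":0,"hand":0.0},{"dx":0,"dy":0,"dz":0,"rx":0,"ry":0,"rz":0,"hand":0.0}]'
```

```text
clock: 31.98
position: [0.5698, -0.3171, 0.0991]
ee_rot: [0.001, 0.679, 0.734, 0.0]
contact_force: [0.0, -0.5, -5.1]
width: 0.0237
gripper_force: 60.3
```

```bash
python3 -m pendant '[{"dx":0,"dy":0.0005,"dz":0.003,"rx":0,"ry":0,"rz":0,"hand":0.0},{"dx":0,"dy":0,"dz":0.003,"rx":0,"ry":0,"rz":0,"hand":0.0},{"dx":0,"dy":0,"dz":0.002,"rx":0,"ry":0,"rz":0,"hand":0.0},{"dx":0,"dy":0,"dz":0.001,"rx":0,"ry":0,"rz":0,"hand":0.0},{"dx":0,"dy":0,"dz":0,"rx":0,"ry":0,"rz":0,"hand":0.0}]'|grep -E "pos|cont"
```

```text
position: [0.569, -0.3168, 0.0884]
contact_force: [0.2, -0.3, -4.9]
```

```bash
python3 -m pendant '[{"dx":0,"dy":0,"dz":0.001,"rx":0,"ry":0,"rz":0,"hand":0.0},{"dx":0,"dy":0,"dz":0.001,"rx":0,"ry":0,"rz":0,"hand":0.0},{"dx":0,"dy":0,"dz":0,"rx":0,"ry":0,"rz":0,"hand":0.0}]'|grep -E "pos|cont"
```

```text
position: [0.5692, -0.3169, 0.0865]
contact_force: [0.4, -0.2, -5.5]
```

Below the tooth tops with no contact, so it is inside the notches. I'll go on to seat it.

```bash
python3 -m pendant '[{"dx":0,"dy":0,"dz":0.0015,"rx":0,"ry":0,"rz":0,"hand":0.0},{"dx":0,"dy":0,"dz":0.0015,"rx":0,"ry":0,"rz":0,"hand":0.0},{"dx":0,"dy":0,"dz":0.001,"rx":0,"ry":0,"rz":0,"hand":0.0},{"dx":0,"dy":0,"dz":0,"rx":0,"ry":0,"rz":0,"hand":0.0}]'|grep -E "pos|cont"
```

```text
position: [0.5691, -0.3168, 0.0823]
contact_force: [-0.3, 1.1, -4.2]
```

```bash
python3 -m pendant '[{"dx":0,"dy":0,"dz":0.001,"rx":0,"ry":0,"rz":0,"hand":0.0},{"dx":0,"dy":0,"dz":0.0005,"rx":0,"ry":0,"rz":0,"hand":0.0},{"dx":0,"dy":0,"dz":0,"rx":0,"ry":0,"rz":0,"hand":0.0}]'|grep -E "pos|cont"
```

```text
position: [0.5692, -0.3169, 0.081]
contact_force: [-0.8, 0.3, -4.2]
```

```bash
python3 -m pendant '[{"dx":0,"dy":0,"dz":0.0006,"rx":0,"ry":0,"rz":0,"hand":0.0},{"dx":0,"dy":0,"dz":0,"rx":0,"ry":0,"rz":0,"hand":0.0},{"dx":0,"dy":0,"dz":0,"rx":0,"ry":0,"rz":0,"hand":0.0}]'|grep -E "pos|cont"
```

```text
position: [0.5693, -0.3169, 0.0809]
contact_force: [-0.4, 1.1, -3.0]
```

Seated at 0.081, as predicted. I'll release and retreat.

```bash
python3 -m pendant '[{"dx":0,"dy":0,"dz":0.0004,"rx":0,"ry":0,"rz":0,"hand":0.035},{"dx":0,"dy":0,"dz":0,"rx":0,"ry":0,"rz":0,"hand":0.06},{"dx":0,"dy":0,"dz":0,"rx":0,"ry":0,"rz":0,"hand":0.085},{"dx":0,"dy":0,"dz":0,"rx":0,"ry":0,"rz":0,"hand":0.085},{"dx":0,"dy":0,"dz":0,"rx":0,"ry":0,"rz":0,"hand":0.085},{"dx":0,"dy":0,"dz":0,"rx":0,"ry":0,"rz":0,"hand":0.085}]'|grep -E "width|cont"
python3 -m pendant '[{"dx":0,"dy":0,"dz":-0.01,"rx":0,"ry":0,"rz":0,"hand":0.085},{"dx":0,"dy":0,"dz":-0.025,"rx":0,"ry":0,"rz":0,"hand":0.085},{"dx":0,"dy":0,"dz":-0.03,"rx":0,"ry":0,"rz":0,"hand":0.085},{"dx":0,"dy":0,"dz":-0.03,"rx":0,"ry":0,"rz":0,"hand":0.085},{"dx":0,"dy":0,"dz":-0.03,"rx":0,"ry":0,"rz":0,"hand":0.085},{"dx":0,"dy":0,"dz":-0.02,"rx":0,"ry":0,"rz":0,"hand":0.085}]'|grep -E "pos"
python3 -m pendant '[{"dx":0,"dy":-0.04,"dz":-0.01,"rx":0,"ry":0,"rz":0,"hand":0.085},{"dx":0,"dy":-0.04,"dz":0,"rx":0,"ry":0,"rz":0,"hand":0.085},{"dx":0,"dy":-0.04,"dz":0,"rx":0,"ry":0,"rz":0,"hand":0.085},{"dx":0,"dy":-0.04,"dz":0,"rx":0,"ry":0,"rz":0,"hand":0.085},{"dx":0,"dy":-0.04,"dz":0,"rx":0,"ry":0,"rz":0,"hand":0.085},{"dx":0,"dy":0,"dz":0,"rx":0,"ry":0,"rz":0,"hand":0.085},{"dx":0,"dy":0,"dz":0,"rx":0,"ry":0,"rz":0,"hand":0.085}]'|grep -E "pos|clock"
python3 - <<'E'
from h import *
i=manip.get_image("top"); s=manip.get_image("side")
a=cv2.resize(i["frame"][130:245,110:350],(400,400*115//240)); b=cv2.resize(s["frame"][110:330,150:330],(400,489))
a=cv2.copyMakeBorder(a,0,489-a.shape[0],0,0,cv2.BORDER_CONSTANT)
c=cv2.resize(i["frame"][150:200,280:340],(340,283),interpolation=cv2.INTER_CUBIC); a[200:483,:340]=c
cv2.imwrite("pics/end.png",np.hstack([a,b])[:,:,::-1])
E
```

```text
contact_force: [0.0, -0.2, 0.1]
width: 0.085
position: [0.5702, -0.3175, 0.2295]
clock: 35.07
position: [0.3684, -0.3326, 0.2364]
```

View pics/end.png

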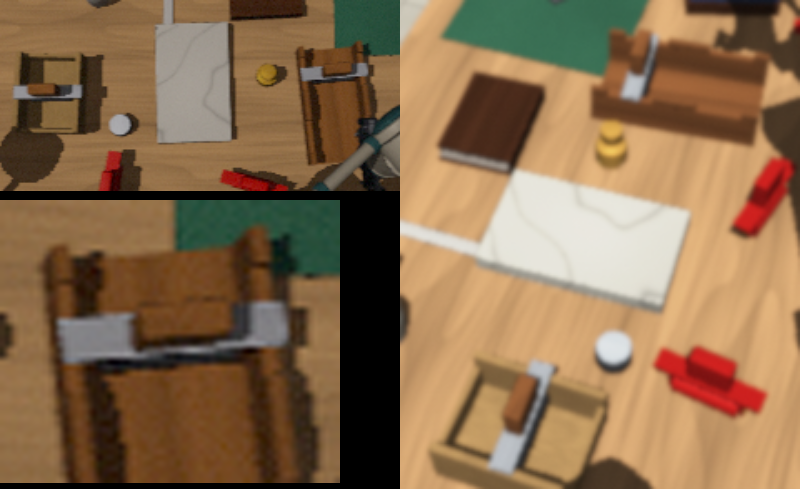

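The true roller sits level in the far notches, with its bar from (60,340) to (285,325) in the zoomed crop. The wobbly one hangs across the box rims, and the bystanders in view are where they were.

```bash
python3 -c "
from rig import manip
print(manip.sign_off())"
```

```text
the job is handed in; nothing more can be done
None
```

I rolled both rollers one full turn each: the one from the near notches wobbled by 4 mm and now hangs across the reject box, the one from the far notches ran true and is back there, and the job is handed in (no verdict was shown).

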